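# Put the office stamps away in the locking keeper

### The job

Put the office stamps away: swing the keeper's arm clear, then stand every stamp that is there in the middle of the pad of its own colour, its white arrow pointing the same way as the white line on the pad, and only then swing the arm back over the middle of the row. Next tighten the castle nut clockwise until its white tooth is over the green sector, turning it that little further until its slots line up with the slot in the post, and lay the locking key across nut and post, fully down in the slots. Set right any stamp that gets knocked on the way, and leave the tin, mug and ink pad alone.

Things in the scene. Friction and masses are not known exactly. Their poses are not given: they have to be found in the camera images.
- stand: Stamp keeper: fixed grey base plate 110 x 350 mm, 6 mm thick. Origin at table height on the axis of its post; z up; the row of pads runs from the post along +y. On the post from below: arm (100 to 112 mm above the table), fixed dark collar 92 mm across (113 to 117), castle nut (118 to 164). The post's top (164 mm up) has a slot 10 mm wide, 14 mm deep, along this x axis.
- post_slot (a point): Point on the post's axis on the floor of its slot, 150 mm above the table; same axes as the stand. The middle of the locking key's underside ends here.
- swingarm (a joint): Angle of the flat arm (24 mm wide, 270 mm long, underside 100, top 112 mm above the table) about the post, rad. 0: over the row, along the stand's +y; grows anticlockwise seen from above, stops at -0.04 and 1.5. Stays where left (friction 0.15 N m). Starts roughly over the row; clear of the pads at 1.1. Passes 10 mm above stamps on the pads.
- swing_knob (a point): Grip point of the black upright round knob on the arm, 22 mm diameter, from 112 to 155 mm above the table; this point is 137 mm up on the knob's axis, 155 mm from the post's axis. Same axes as the arm.
- nut (a joint): Angle of the brass castle nut, rad, growing clockwise seen from above (tightening); range -0.5 to 2.45; friction 0.15 N m, stays where left, does not rise or sink. Tight from 1.75 up (white tooth over the collar's green sector). Slots every 60 degrees: pairs line up with the post's slot at 0, 1.047 and 2.094, of which only 2.094 is tight.
- nut_grip (a point): Point on the nut's axis, 142 mm above the table, the height to grip. Hexagon 52 mm across flats, 118 to 150 mm up; above it six teeth to 164 mm and six slots 10 mm wide, 14 mm deep, at the middles of the flats. At joint value a the flats face -a, -a + 60 degrees and so on, anticlockwise from the stand's x.
- nut_white (a point): The one white tooth of the nut (its top, 23.5 mm from the axis). At joint value a it points to 90 degrees minus a, anticlockwise from the stand's x. The green sector on the collar spans -10 to -50 degrees; tight and lined up the tooth is at -30.
- pad_red: Red round pad for the red stamp, 62 mm across, 4 mm thick, fixed on the keeper's base plate; origin at its underside centre (6 mm above the table), top 10 mm up. The pads stand 115, 180 and 245 mm from the post in an order that varies. Its -x axis is the direction of the white line painted from its middle outwards.
- pad_red_mark (a point): Point on the white line of the red pad, 26 mm from its centre, on its top.
- stamp_red_c (a point): Hand stamp with red round knob, 80 mm tall (may be absent); this point is on its axis, 40 mm above its underside. Black round foot 52 mm across and 30 mm high, thin neck, red knob 36 mm across from 50 to 80 mm above the underside (grip the knob, 65 mm above the underside). A white arrow on top of the knob points along its own -x axis. 105 to 195 g.
- stamp_red_front (a point): Point on the white stripe on the foot of the red stamp, on the side to which the arrow points, 26 mm from its axis, 16 mm above the underside.
- pad_blue: Blue round pad for the blue stamp, 62 mm across, 4 mm thick, fixed on the keeper's base plate; origin at its underside centre (6 mm above the table), top 10 mm up. The pads stand 115, 180 and 245 mm from the post in an order that varies. Its -x axis is the direction of the white line painted from its middle outwards.
- pad_blue_mark (a point): Point on the white line of the blue pad, 26 mm from its centre, on its top.
- stamp_blue_c (a point): Hand stamp with blue round knob, 80 mm tall (may be absent); this point is on its axis, 40 mm above its underside. Black round foot 52 mm across and 30 mm high, thin neck, blue knob 36 mm across from 50 to 80 mm above the underside (grip the knob, 65 mm above the underside). A white arrow on top of the knob points along its own -x axis. 105 to 195 g.
- stamp_blue_front (a point): Point on the white stripe on the foot of the blue stamp, on the side to which the arrow points, 26 mm from its axis, 16 mm above the underside.
- pad_green: Green round pad for the green stamp, 62 mm across, 4 mm thick, fixed on the keeper's base plate; origin at its underside centre (6 mm above the table), top 10 mm up. The pads stand 115, 180 and 245 mm from the post in an order that varies. Its -x axis is the direction of the white line painted from its middle outwards.
- pad_green_mark (a point): Point on the white line of the green pad, 26 mm from its centre, on its top.
- stamp_green_c (a point): Hand stamp with green round knob, 80 mm tall (may be absent); this point is on its axis, 40 mm above its underside. Black round foot 52 mm across and 30 mm high, thin neck, green knob 36 mm across from 50 to 80 mm above the underside (grip the knob, 65 mm above the underside). A white arrow on top of the knob points along its own -x axis. 105 to 195 g.
- stamp_green_front (a point): Point on the white stripe on the foot of the green stamp, on the side to which the arrow points, 26 mm from its axis, 16 mm above the underside.
- key_c (a point): Locking key: a flat steel bar 90 mm long (along its x), 6 mm thick, 18 mm high, with an orange grip tab on top of its middle, 36 mm long, 12 mm thick (across y), from 18 to 56 mm above the key's underside. This point is in the tab, 39 mm above the underside. It starts standing upright in the slot of the wooden rest.
- rest: Wooden key rest on the table (fixed), 70 x 60 mm, 30 mm high, with a slot 10 mm wide and 14 mm deep along its x axis; origin at the centre of its underside.
- tin: Round biscuit tin, 154 mm across, 64 mm high; bystander, origin under its centre.
- mug: White mug, 76 mm across, 95 mm high; bystander.
- inkpad: Black and blue ink pad box, 70 x 110 x 18 mm; bystander.

How it is judged:
By the outcome, as a careful person would: the job done as asked, in the order asked, and still so for the second after the job is handed in, with the robot touching nothing.
Of stamp_red, stamp_blue, stamp_green only 2 to 3 are there at a start; the rules pass over those that are not, and their reading is None.
At some moment in a run one of stamp_red, stamp_blue, stamp_green may be knocked a few centimetres aside while the robot is not near it.
It also fails if it takes over 210 s, if anything falls off the work surface, if the arm or the gripper's body presses on something with over 40 N, if the wrist force passes 120 N, or if a joint passes its speed limit or range.

### The arm

A 6-joint arm with a two-finger parallel gripper is mounted at the origin on the work surface. World frame = base frame: x ahead of the robot, y to its left, z up, the work surface at z = 0. Lengths are in m, angles in rad, forces in N, time in s.
With the tool pointing down it reaches from about 0.4 to 0.825 m from the base axis. Payload 7 kg.
Tool frame: the origin (TCP) lies at the very end of the fingers, on their centre line; the grasp point (between the pads) lies 19 mm behind it (robot.hold_point_z is the z of the grasp point in the tool frame, in m); z points along the fingers, y is the line along which they close (so a half turn about z gives the same grasp; the last joint's range is limited). The gripper opens to 88 mm and grips with 3 to 60 N. Pads are 19 mm wide; open, the fingers measure 130 mm over their backs; the gripper's body (78 mm by 193 mm) begins 47 mm behind the grasp point.
Start: joints at [1.595, 0.359, 0.012, 0, -1.224, -0.288], TCP at [0.176, 0.652, 0.227] pointing down, gripper open.
Joint ranges: [-3.07, 3.07], [-1.43, 2.12], [-1.02, 1.25], [-3.03, 1.67], [-3.05, -0], [-3.03, 3.03]. Speed limits (rad/s): [2.39, 2.39, 3.01, 3.14, 3.14, 3.14].

### API

Orientations are given as a unit quaternion [w, x, y, z].
In Python, from bench import monitor, cams, workorder, models, robot gives the robot as it stands.
- The arm moves only by the tool play_rows, never from a script. Its argument "plan" is one flat list of numbers, 5 for each row, row after row: the shift along the tool's x, y, z each as a share of 0.15 m, from -1 to 1, then the turn about the tool's z as a share of 180 degrees, from -1 to 1, then the closure, from 0 (fully open) to 1 (shut). In form: [dx, dy, dz, roll, fingers, dx, dy, dz, roll, fingers, ...]. A call has 1 to 10 rows; each row shifts and turns the commanded pose from where the row before left it, along the tool's axes as they then stand; what a row does not reach is not made up. A row lasts 1/8 s, in which the tool goes at most 62.5 mm and 10.7 degrees, less where a joint would pass 70% of its speed; a pose out of reach is approached as far as the arm can. A call with a number of a shift or a turn outside -1 to 1 is refused whole. A call with a gripper value outside its range is refused whole. The fingers move at their own pace and stop on an object; "grip_force" is the grip in N (left out, the last holds). Time passes only in rows, so rows that do not move let the fingers close. It gives the time, the measured TCP pose, the force, the opening and the grip force at its end, in the units of the state.
- monitor.state(): the state, without advancing time (a new reading comes with each control period).
- cams.camera(name): name is "scene" or "top" or "wrist"; returns (picture, depth): 400x640x3 uint8, blue, green, red; 400x640 float32, m along the optical axis (not along the pixel's ray), 0 where there is no reading.
- cams.calibration(name): a dict with "intrinsics" (3x3 intrinsics, pixels), "cam_to_world" (4x4, takes a point from camera to world coordinates). Camera axes: x right, y up, looking along -z (the intrinsics and any distortion apply to the point x, -y, -z); pixel columns grow to the right and rows downward; lengths in m; the calibration is good to about 2 mm. A picture is of the moment at which its call begins: read the wrist's pose just before it. calibration takes no time and is no camera call; for the wrist camera it gives the pose at the moment of the call.
- workorder.hand_in(): hands the job in; it is judged then, once.
Trained networks look in the newest picture that a camera, given by its name, has taken for a name from the list of things; names that differ only in an ending like _2 or _b are one class to them, and where a whole thing is asked for, a point or a joint stands for the part that bears it (a point fixed in the world has none). Each returns a list of dicts, best first, with "confidence" (0 to 1); they miss things now and then, are a little off and sometimes report something else, mostly with a low value. They report only what shows in the picture. A call takes as long as a camera call.
- models.look_for(target, camera): "bbox" ([left, top, right, bottom] in pixels, round what is visible of it).
- models.masks_of(target, camera): "mask" (400x640 bool, what is visible of it) and "bbox" ([left, top, right, bottom] in pixels, round what is visible of it).
- models.spot_point(target, camera): "centre" ([row, column] in pixels: a listed point, or the origin of a listed thing).
The state is a dict: "time": time; "qpos": joint angles; "dq": joint speeds; "tau": joint torques, N m; "ee_pos": TCP position; "tcp_rot": TCP orientation; "force": force on the tool from outside, world axes, zero at the start; "ft_torque": the same for the moment, N m; "gripper_width": opening from 0.0 (shut) to 1.0 (fully open); "grasp_force": force on a finger pad.
Only numpy, scipy, OpenCV 4.12 (cv2) and the standard library are available. Lean on these libraries where they do the work, as an engineer would, in place of code of your own. Each camera call takes 0.05 s, during which the arm holds its last target. There are 200 camera calls.

## Working session

There is one attempt and no reset: what is moved stays moved. The work goes in short steps, Python scripts to look and compute and a tool call to move; the robot and the scene stay as the last step left them, time stands still between calls to the robot, and variables do not carry over. Pictures are saved under pics/ and viewed, at most 16 in all, crops included, and the job is handed in when it is done.

Besides the shell and the picture viewer there is one more tool, called as name(argument=value, ...), one argument or row to a line, values as JSON. play_rows: Moves the arm, as the interface text tells. Its arguments: {"type":"object","properties":{"plan":{"type":"array"},"grip_force":{"type":"number"}},"required":["plan"]}

```bash
ls; mkdir -p pics
cat > h.py <<'E'
import numpy as np, cv2
from scipy.spatial.transform import Rotation as R
from bench import monitor, cams, workorder, models, robot
def ray(cam,px):  # px=[row,col]
    c=cams.calibration(cam); K=np.array(c["intrinsics"]); T=np.array(c["cam_to_world"])
    d=np.linalg.inv(K)@[px[1],px[0],1.]; d=np.array([d[0],-d[1],-d[2]])
    return T[:3,3],T[:3,:3]@d
def atz(cam,px,z):
    o,d=ray(cam,px); return o+d*(z-o[2])/d[2]
def atdepth(cam,px,D):
    o,d=ray(cam,px); r,c=int(round(px[0])),int(round(px[1])); return o+d*D[r,c]
def proj(cam,p):
    c=cams.calibration(cam); K=np.array(c["intrinsics"]); T=np.array(c["cam_to_world"])
    q=T[:3,:3].T@(np.array(p)-T[:3,3]); q=K@[q[0],-q[1],-q[2]]; return [q[1]/q[2],q[0]/q[2]]
def spot(t,cam,z,n=1):
    out=[]
    for r in models.spot_point(t,cam)[:n]:
        p=atz(cam,r["centre"],z); out.append((t,round(r["confidence"],2),np.round(r["centre"],1).tolist(),np.round(p,4).tolist()))
    for o in out: print(*o)
    if not out: print(t,None)
    return out
def st():
    s=monitor.state(); q=s["tcp_rot"]; r=R.from_quat([q[1],q[2],q[3],q[0]])
    print("t",round(s["time"],2),"tcp",np.round(s["ee_pos"],4),"x",np.round(r.as_matrix()[:,0],3),"y",np.round(r.as_matrix()[:,1],3),"z",np.round(r.as_matrix()[:,2],3),"q",np.round(s["qpos"],3),"w",round(s["gripper_width"],3),"gf",s["grasp_force"],"F",np.round(s["force"],1)); return s,r.as_matrix()
E
python3 - <<'E'
from h import *
st(); print(robot.hold_point_z, cams.calibration("wrist"))
for c in ["top","scene"]:
    p,d=cams.camera(c); cv2.imwrite(f"pics/{c}0.png",p)
    print(c,cams.calibration(c)["cam_to_world"][:3])
    for t,z in [("stand",0),("swing_knob",.137),("nut_white",.164),("nut_grip",.142),("pad_red",.006),("pad_red_mark",.01),("pad_blue",.006),("pad_blue_mark",.01),("pad_green",.006),("pad_green_mark",.01),("stamp_red_c",.04),("stamp_red_front",.016),("stamp_blue_c",.04),("stamp_blue_front",.016),("stamp_green_c",.04),("stamp_green_front",.016),("key_c",.055),("rest",0),("tin",0),("mug",0),("inkpad",0)]:
        spot(t,c,z)
E
```

```text
pics
t 0.0 tcp [0.1759 0.6512 0.2256] x [ 0.965 -0.261  0.   ] y [-0.261 -0.965  0.002] z [-0.    -0.002 -1.   ] q [ 1.595  0.359  0.011 -0.    -1.224 -0.288] w 1.001 gf 0.0 F [ 0.1 -0.1  0.8]
-0.0188 {'intrinsics': array([[330.04306366,   0.        , 321.55099985],
       [  0.        , 330.04306366, 195.6868143 ],
       [  0.        ,   0.        ,   1.        ]]), 'cam_to_world': array([[-0.25990329,  0.92855744,  0.26501201,  0.24679326],
       [-0.96563405, -0.25023108, -0.07025166,  0.63191282],
       [ 0.00108154, -0.27416326,  0.96168256,  0.3837878 ],
       [ 0.        ,  0.        ,  0.        ,  1.        ]])}
top [[-1.52713533e-01  9.61696376e-01 -2.27637118e-01  3.10974268e-01]
 [-9.88260603e-01 -1.49636379e-01  3.08210055e-02  4.91479348e-04]
 [-4.42234481e-03  2.29671580e-01  9.73258140e-01  1.23152257e+00]]
stand 0.81 [186.4, 330.6] [0.6301, -0.0613, 0.0]
swing_knob 0.74 [186.8, 282.6] [0.6162, 0.0922, 0.137]
nut_white 0.62 [172.9, 323.0] [0.633, -0.0369, 0.164]
nut_grip 0.55 [173.4, 332.2] [0.6337, -0.0656, 0.142]
pad_red 0.52 [189.7, 297.8] [0.6344, 0.0526, 0.00
[... 1232 characters left out ...]
3, 0.1855, 0.006]
pad_blue_mark 0.74 [259.8, 357.0] [0.633, 0.1781, 0.01]
pad_green 0.54 [258.4, 335.5] [0.6621, 0.1213, 0.006]
pad_green_mark 0.52 [190.0, 266.6] [0.5354, -0.253, 0.01]
stamp_red_c 0.45 [246.6, 428.7] [0.4903, 0.3378, 0.04]
stamp_red_front None
stamp_blue_c 0.68 [265.4, 355.0] [0.6779, 0.1947, 0.04]
stamp_blue_front 0.72 [222.6, 232.1] [0.7342, -0.2312, 0.016]
stamp_green_c 0.74 [169.4, 284.3] [0.4311, -0.252, 0.04]
stamp_green_front 0.83 [172.0, 278.0] [0.4328, -0.2825, 0.016]
key_c None
rest 0.81 [244.5, 424.8] [0.4495, 0.3168, 0.0]
tin 0.92 [224.1, 232.6] [0.7275, -0.2382, 0.0]
mug 0.78 [287.9, 473.3] [0.5272, 0.4923, 0.0]
inkpad 0.95 [166.9, 204.0] [0.5573, -0.5559, 0.0]
```

View pics/top0.png

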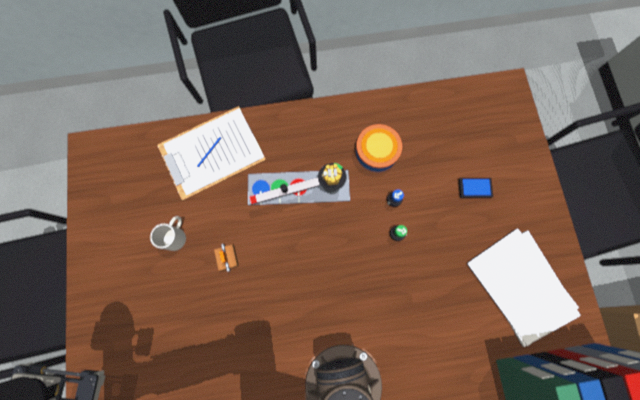

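View pics/scene0.png

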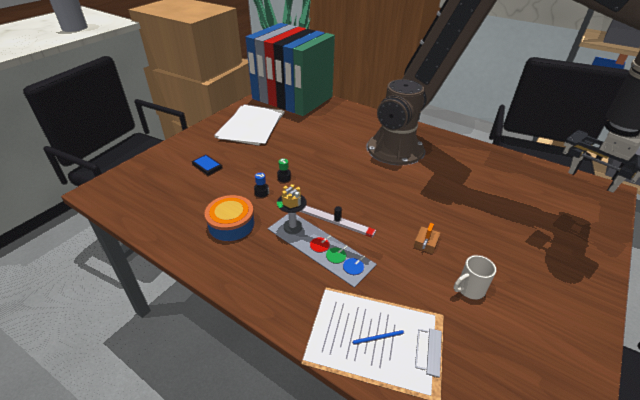

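The top view shows blue and green stamps near (198,396) and (231,400), the key in its rest at (258,222), and the keeper with its arm off the row. The scene view shows the pads in the order red, green, blue, and no red stamp.

play_rows(
  plan=[0, 0, 0, 0.0547, 0, 0, 0, 0, 0.0547, 0, 0, 0, 0, 0.0547, 0, 0, 0, 0, 0.0547, 0, 0, 0, 0, 0.0547, 0, 0, 0, 0, 0.0547, 0, 0, 0, 0, 0.0547, 0, 0.334, -0.202, 0, 0, 0, 0.334, -0.202, 0, 0, 0, 0.334, -0.202, 0, 0, 0],
)

```text
time: 3.45
ee_pos: [0.2828, 0.5102, 0.2266]
tcp_rot: [-0.0, 0.743, -0.669, 0.0]
force: [1.4, -1.0, 0.2]
gripper_width: 1.002
grasp_force: 0.0
```

play_rows(
  plan=[0.334, -0.202, 0, 0, 0, 0.334, -0.202, 0, 0, 0, 0.334, -0.202, 0, 0, 0, 0.334, -0.202, 0, 0, 0, 0.334, -0.202, 0, 0, 0, 0.334, -0.202, 0, 0, 0, 0.334, -0.202, 0, 0, 0, 0.334, -0.202, 0, 0, 0, 0.334, -0.202, 0, 0, 0, 0, 0, 0, 0, 0],
)

```text
time: 4.7
ee_pos: [0.6017, 0.0881, 0.2259]
tcp_rot: [0.001, 0.741, -0.671, 0.0]
force: [0.3, 0.4, -0.2]
gripper_width: 1.0
grasp_force: 0.0
```

Run:
```python
from h import *
p,d=cams.camera("wrist"); cv2.imwrite("pics/w1.png",p); np.save("w1.npy",d)
st()
for t,z in [("swing_knob",.137),("nut_white",.164),("nut_grip",.142),("pad_red",.006),("pad_red_mark",.01),("pad_blue",.006),("pad_blue_mark",.01),("pad_green",.006),("pad_green_mark",.01),("stand",0),("post_slot",.150)]: spot(t,"wrist",z,2)
```

```text
t 4.75 tcp [0.6007 0.0896 0.226 ] x [ 0.1   -0.995  0.   ] y [-0.995 -0.1    0.001] z [-0.001 -0.    -1.   ] q [ 0.469  0.249 -0.144 -0.    -1.178 -0.369] w 1.001 gf 0.0 F [0.1 0.  0.1]
swing_knob 0.61 [201.5, 307.5] [0.6103, 0.0931, 0.137]
nut_white 0.76 [4.4, 295.2] [0.6284, -0.0359, 0.164]
nut_grip None
pad_red None
pad_red_mark None
pad_blue 0.68 [237.4, 271.9] [0.6509, 0.1865, 0.006]
pad_blue 0.28 [2.7, 294.8] [0.6446, -0.0748, 0.006]
pad_blue_mark 0.6 [241.5, 288.4] [0.63, 0.188, 0.01]
pad_green 0.6 [185.1, 278.0] [0.6482, 0.1189, 0.006]
pad_green_mark 0.76 [189.8, 299.0] [0.6229, 0.1207, 0.01]
stand 0.57 [23.6, 308.8] [0.6289, -0.0587, 0.0]
stand 0.24 [129.9, 289.0] [0.641, 0.0536, 0.0]
post_slot None
```

View pics/w1.png

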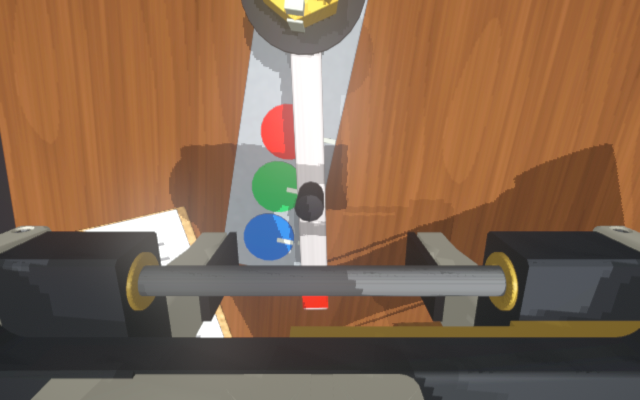

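play_rows(
  plan=[-0.012, -0.08, 0.3, 0, 0, 0, 0, 0.3, 0, 0, 0, 0, 0.12, 0, 0, 0, 0, 0, 0, 1, 0, 0, 0, 0, 1, 0, 0, 0, 0, 1, 0, 0, 0, 0, 1, 0, 0, 0, 0, 1],
  grip_force=10,
)

```text
time: 6.3
ee_pos: [0.612, 0.0946, 0.1191]
tcp_rot: [-0.0, 0.743, -0.669, 0.0]
force: [-0.2, 1.1, -0.5]
gripper_width: 0.492
grasp_force: 0.0
```

play_rows(
  plan=[0, 0, 0, 0, 1, 0, 0, 0, 0, 1, 0, 0, 0, 0, 1, 0, 0, 0, 0, 1, 0, 0, 0, 0, 1],
)

```text
time: 6.92
ee_pos: [0.6117, 0.0945, 0.1185]
tcp_rot: [0.0, 0.743, -0.669, -0.0]
force: [-1.0, 0.8, 0.7]
gripper_width: 0.244
grasp_force: 10.0
```

play_rows(
  plan=[0.01, 0.1438, 0, -0.0444, 1, 0.01, 0.1438, 0, -0.0444, 1, 0.01, 0.1438, 0, -0.0444, 1, 0.01, 0.1438, 0, -0.0444, 1, 0.01, 0.1438, 0, -0.0444, 1, 0.01, 0.1438, 0, -0.0444, 1, 0.01, 0.1438, 0, -0.0444, 1, 0.01, 0.1438, 0, -0.0444, 1, 0, 0, 0, 0, 1],
)

```text
time: 8.05
ee_pos: [0.4813, -0.0075, 0.1185]
tcp_rot: [0.0, 0.985, -0.175, -0.0]
force: [-2.9, 0.4, -0.2]
gripper_width: 0.25
grasp_force: 10.0
```

play_rows(
  plan=[0, 0, 0, 0, 0.5, 0, 0, 0, 0, 0.5, 0, 0, -0.3, 0, 0.5, 0, 0, -0.3, 0, 0.2, 0, 0, -0.3, 0, 0.2],
)

```text
time: 8.68
ee_pos: [0.4825, -0.006, 0.2551]
tcp_rot: [-0.0, 0.985, -0.175, 0.0]
force: [0.7, -0.1, -0.2]
gripper_width: 0.67
grasp_force: 0.0
```

Run:
```python
from h import *
p,d=cams.camera("wrist"); cv2.imwrite("pics/w2.png",p)
st()
for t,z in [("swing_knob",.137),("nut_white",.164),("nut_grip",.142),("pad_red",.006),("pad_blue",.006),("pad_blue_mark",.01),("pad_green",.006),("pad_green_mark",.01),("stand",0)]: spot(t,"wrist",z,1)
cams.camera("top")
for t,z in [("stamp_blue_c",.04),("stamp_green_c",.04),("stamp_red_c",.04),("swing_knob",.137),("pad_blue",.006),("pad_green",.006)]: spot(t,"top",z,1)
```

```text
t 8.72 tcp [ 0.4854 -0.006   0.2615] x [ 0.939 -0.343  0.008] y [-0.343 -0.939 -0.004] z [ 0.009  0.001 -1.   ] q [ 0.396  0.012 -0.343  0.003 -1.207  0.823] w 0.712 gf 0.0 F [3.2 0.3 7.5]
swing_knob 0.96 [187.4, 321.0] [0.4875, -0.0056, 0.137]
nut_white 0.2 [189.2, 319.8] [0.4917, -0.007, 0.164]
nut_grip 0.43 [190.0, 322.0] [0.4841, -0.0069, 0.142]
pad_red 0.71 [49.7, 229.7] [0.6399, 0.0471, 0.006]
pad_blue 0.88 [78.8, 121.5] [0.6537, 0.1772, 0.006]
pad_blue_mark 0.76 [100.6, 124.3] [0.63, 0.1837, 0.01]
pad_green 0.91 [59.2, 171.4] [0.6524, 0.1127, 0.006]
pad_green_mark 0.62 [89.0, 179.2] [0.6198, 0.1176, 0.01]
stand None
stamp_blue_c 0.7 [196.7, 398.0] [0.5501, -0.2758, 0.04]
stamp_green_c 0.63 [230.5, 401.5] [0.4372, -0.2647, 0.04]
stamp_red_c None
swing_knob 0.72 [220.6, 320.5] [0.4939, -0.0077, 0.137]
pad_blue None
pad_green 0.52 [234.0, 403.3] [0.4283, -0.2759, 0.006]
```

View pics/w2.png

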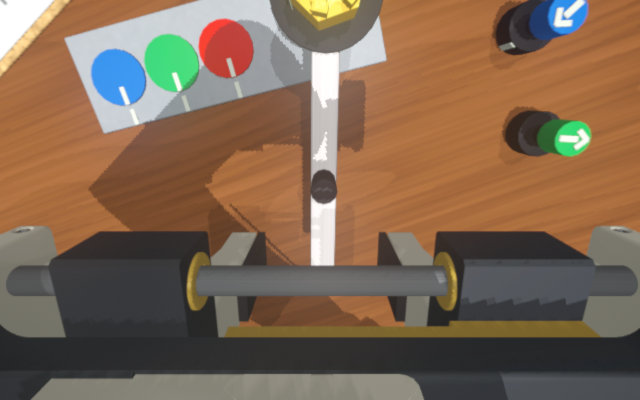

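play_rows(
  plan=[0.096, -0.319, 0, 0, 0, 0.096, -0.319, 0, 0, 0, 0.096, -0.319, 0, 0, 0, 0, 0, 0, 0, 0, 0, 0, 0, 0, 0, 0, 0, 0, 0, 0],
)

```text
time: 10.28
ee_pos: [0.5717, 0.1128, 0.2538]
tcp_rot: [-0.0, 0.985, -0.175, 0.0]
force: [0.3, -1.2, -0.5]
gripper_width: 0.995
grasp_force: 0.0
```

```bash
cat >> h.py <<'E'
def cen(t,cam,z):
    m=models.masks_of(t,cam)
    if not m: print(t,None); return
    m=m[0]; M=cv2.moments(m["mask"].astype(np.uint8),True); px=[M["m01"]/M["m00"],M["m10"]/M["m00"]]
    p=atz(cam,px,z); print("mask",t,round(m["confidence"],2),np.round(px,1),np.round(p,4),int(M["m00"])); return p
E
python3 - <<'E'
from h import *
p,d=cams.camera("wrist"); cv2.imwrite("pics/w3.png",p); np.save("w3.npy",d)
st()
for t in ["pad_red","pad_green","pad_blue"]: cen(t,"wrist",.009)
for t,z in [("nut_white",.164),("nut_grip",.142),("post_slot",.15),("pad_red",.006),("pad_blue",.006),("pad_green",.006),("pad_blue_mark",.01),("pad_green_mark",.01),("pad_red_mark",.01),("stand",0)]: spot(t,"wrist",z,1)
E
```

```text
t 10.32 tcp [0.5717 0.1128 0.254 ] x [ 0.939 -0.344  0.   ] y [-0.344 -0.939 -0.   ] z [ 0.  0. -1.] q [ 0.53   0.191 -0.156  0.    -1.224  0.689] w 1.001 gf 0.0 F [ 0.2  0.  -0.2]
mask pad_red 0.73 [ 89.1 351.2] [0.6422 0.0503 0.009 ] 2503
mask pad_green 0.72 [103. 297.] [0.6494 0.1152 0.009 ] 2374
mask pad_blue 0.67 [115.9 244.5] [0.6571 0.1793 0.009 ] 2299
nut_white 0.77 [49.1, 499.5] [0.6315, -0.0404, 0.164]
nut_grip 0.95 [41.1, 518.0] [0.6314, -0.0657, 0.142]
post_slot 0.81 [41.2, 521.0] [0.6309, -0.0631, 0.15]
pad_red 0.88 [90.7, 351.6] [0.6405, 0.0506, 0.006]
pad_blue 0.57 [116.9, 244.9] [0.656, 0.1803, 0.006]
pad_green 0.86 [99.9, 297.1] [0.6528, 0.1145, 0.006]
pad_blue_mark 0.69 [136.8, 250.2] [0.6322, 0.1828, 0.01]
pad_green_mark 0.72 [126.9, 301.3] [0.622, 0.1208, 0.01]
pad_red_mark 0.63 [108.6, 359.3] [0.6184, 0.0491, 0.01]
stand 0.59 [64.2, 449.2] [0.6294, -0.0659, 0.0]
```

View pics/w3.png

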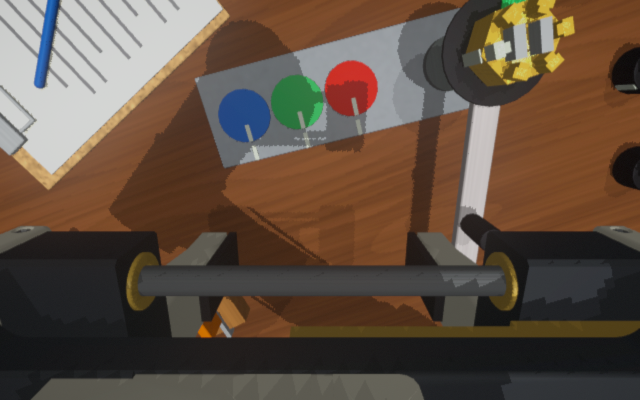

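The wrist view shows the red, green and blue pads at (89,351), (103,297) and (116,245), each with a white line going down the picture. The nut is at (41,520).

Run:
```python
from h import *
p=cv2.imread("pics/w3.png"); h=cv2.cvtColor(p,cv2.COLOR_BGR2HSV)
w=(h[...,1]<70)&(h[...,2]>165)
for n,c in [("red",(.6422,.0503)),("green",(.6494,.1152)),("blue",(.6571,.1793))]:
    P=[]
    for r in range(60,200):
        for k in range(200,400):
            if w[r,k]:
                q=atz("wrist",[r,k],.01)[:2]-c
                if np.hypot(*q)<.031: P.append(q)
    P=np.array(P); m=P.mean(0); far=P[np.hypot(*P.T)>.018].mean(0) if (np.hypot(*P.T)>.018).any() else 0
    u,s,v=np.linalg.svd(P-m); d=v[0]*np.sign(v[0]@m)
    print(n,len(P),np.round(m,4),np.degrees(np.arctan2(m[1],m[0])),"pca",np.degrees(np.arctan2(d[1],d[0])),np.round(s,4), far)
```

```text
red 9 [-0.0054 -0.0229] -103.16281021050601 pca 169.19022077360788 [0.0545 0.0135] [-0.00535797 -0.02291069]<stdin>:11: RuntimeWarning: Mean of empty slice.
  ret = ret.dtype.type(ret / rcount)
Traceback (most recent call last):
TypeError: hypot() takes from 2 to 3 positional arguments but 0 were given
```

play_rows(
  plan=[0.15, 0.41, 0, 0, 0, 0.15, 0.41, 0, 0, 0, 0.15, 0.41, 0, 0, 0, 0.15, 0.41, 0, 0, 0, 0.15, 0.41, 0, 0, 0, 0.15, 0.41, 0, 0, 0, 0, 0, 0, 0, 0, 0, 0, 0, 0, 0],
)

```text
time: 11.98
ee_pos: [0.5719, -0.2618, 0.2532]
tcp_rot: [-0.0, 0.985, -0.175, -0.0]
force: [-0.6, 0.3, -0.7]
gripper_width: 1.002
grasp_force: 0.0
```

Run:
```python
from h import *
st()
p,d=cams.camera("wrist"); cv2.imwrite("pics/w4.png",p); np.save("w4.npy",d)
for t,z in [("stamp_blue_c",.04),("stamp_blue_front",.016),("stamp_green_c",.04),("stamp_green_front",.016),("nut_white",.164),("nut_grip",.142)]: spot(t,"wrist",z,1)
```

```text
t 11.97 tcp [ 0.5719 -0.2618  0.2532] x [ 0.939 -0.345 -0.001] y [-0.345 -0.939 -0.   ] z [-0.001  0.    -1.   ] q [-0.12   0.269 -0.055 -0.    -1.248  1.338] w 1.002 gf 0.0 F [-0.6  0.3 -0.7]
stamp_blue_c 0.9 [185.8, 332.8] [0.5484, -0.2661, 0.04]
stamp_blue_front 0.73 [193.6, 316.2] [0.5401, -0.2418, 0.016]
stamp_green_c 0.88 [272.7, 354.8] [0.4331, -0.2544, 0.04]
stamp_green_front 0.67 [266.1, 370.8] [0.4217, -0.2754, 0.016]
nut_white 0.96 [225.9, 36.6] [0.6293, -0.038, 0.164]
nut_grip 0.67 [206.0, 83.6] [0.6301, -0.0644, 0.142]
```

View pics/w4.png

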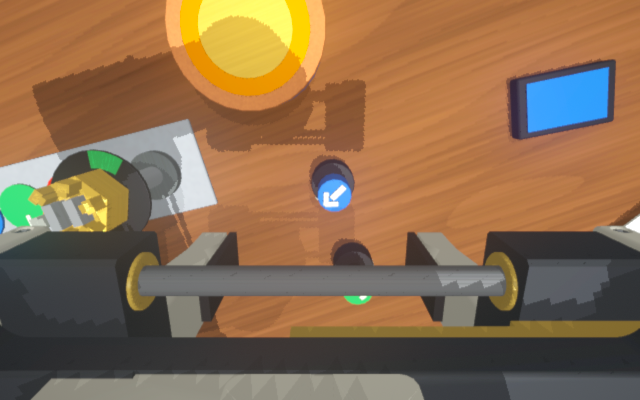

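The wrist view shows the blue stamp's knob at (194,334) with its arrow pointing down-left, about 110° in the world. The green stamp is partly behind the gripper at (273,355).

play_rows(
  plan=[-0.137, 0.081, 0.1, 0, 0.3, 0, 0, 0.32, 0, 0.3, 0, 0, 0.32, 0, 0.3, 0, 0, 0.32, 0, 0.3, 0, 0, 0.32, 0, 0.3, 0, 0, 0, 0, 1, 0, 0, 0, 0, 1, 0, 0, 0, 0, 1, 0, 0, 0, 0, 1, 0, 0, 0, 0, 1],
  grip_force=25,
)

```text
time: 13.58
ee_pos: [0.5503, -0.2663, 0.0489]
tcp_rot: [0.0, 0.985, -0.174, 0.002]
force: [-0.1, 0.4, 7.1]
gripper_width: 0.405
grasp_force: 25.0
```

play_rows(
  plan=[0, 0, 0, 0, 1, 0, 0, 0, 0, 1, 0, 0, -0.3, 0, 1, 0, 0, -0.35, 0, 1, 0, 0, -0.35, 0, 1, 0, 0, -0.2, 0, 1, 0, 0, 0, 0, 1],
)

```text
time: 14.45
ee_pos: [0.5498, -0.2661, 0.2303]
tcp_rot: [-0.0, 0.985, -0.174, 0.003]
force: [0.2, -0.2, -1.5]
gripper_width: 0.402
grasp_force: 25.0
```

Run:
```python
from h import *
st()
p,d=cams.camera("wrist"); cv2.imwrite("pics/w5.png",p)
s,_=st(); z=s["ee_pos"][2]+.019-.065
for t,zz in [("stamp_blue_c",.04+z),("stamp_blue_front",.016+z),("stamp_green_c",.04),("stamp_green_front",.016)]: spot(t,"wrist",zz,1)
p,d=cams.camera("top")
for t,zz in [("stamp_green_c",.04),("stamp_green_front",.016),("stamp_blue_c",.04+z)]: spot(t,"top",zz,1)
```

```text
t 14.45 tcp [ 0.5498 -0.2661  0.2303] x [ 0.939 -0.344  0.006] y [-0.344 -0.939 -0.001] z [ 0.006 -0.001 -1.   ] q [-0.131  0.248 -0.136  0.    -1.18   1.351] w 0.402 gf 24.99930828809738 F [ 0.2 -0.2 -1.5]
t 14.5 tcp [ 0.5489 -0.2657  0.228 ] x [ 0.939 -0.344  0.003] y [-0.344 -0.939 -0.001] z [ 0.003  0.    -1.   ] q [-1.310e-01  2.500e-01 -1.380e-01 -1.000e-03 -1.180e+00  1.351e+00] w 0.406 gf 24.999211728572845 F [-1.   0.3 -2.3]
stamp_blue_c 0.84 [246.9, 319.4] [0.5471, -0.2643, 0.222]
stamp_blue_front 0.62 [256.8, 295.0] [0.5357, -0.2439, 0.198]
stamp_green_c 0.67 [162.2, 143.7] [0.6229, -0.094, 0.04]
stamp_green_front None
stamp_green_c 0.73 [231.1, 401.3] [0.4354, -0.2637, 0.04]
stamp_green_front 0.72 [152.5, 377.6] [0.7219, -0.2423, 0.016]
stamp_blue_c 0.6 [186.7, 259.0] [0.6031, 0.1515, 0.222]
```

View pics/w5.png

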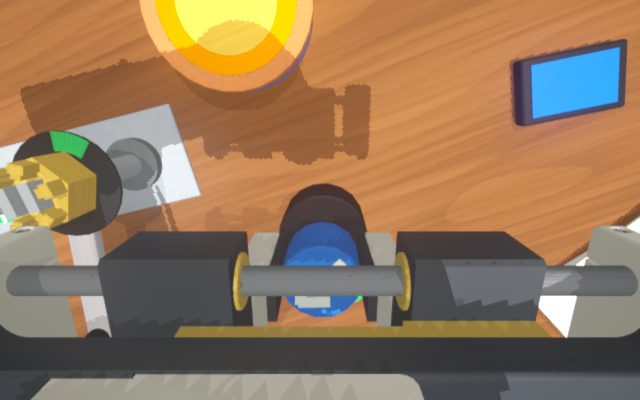

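The blue stamp is held centred between the fingers, at about (270,320).

```bash
cat >> h.py <<'E'
def T4(p,Rm):
    T=np.eye(4); T[:3,:3]=Rm; T[:3,3]=p; return T
def arrow(img,T,K,c,z,r=.017,val=150):  # direction of white arrow on disc centre c height z
    h=cv2.cvtColor(img,cv2.COLOR_BGR2HSV); w=(h[...,1]<110)&(h[...,2]>val)
    rr,cc=np.nonzero(w); d=(np.linalg.inv(K)@np.c_[cc,rr,np.ones(len(cc))].T).T*[1,-1,-1]; d=d@T[:3,:3].T
    q=(T[:3,3]+d*((z-T[2,3])/d[:,2])[:,None])[:,:2]-c[:2]
    P=q[np.hypot(q[:,0],q[:,1])<r]; m=P.mean(0); u,s,v=np.linalg.svd(P-m)
    a=np.degrees(np.arctan2(v[:,1],v[:,0])); 
    for k in (0,1):
        t=(P-m)@v[k]; print("axis",a[k],"skew",np.mean(t**3)/np.mean(t**2)**1.5,"s",s[k])
    print("n",len(P),"mean",m); return P
E
python3 - <<'E'
from h import *
s,Rm=st(); C=cams.calibration("wrist"); rel=np.linalg.inv(T4(s["ee_pos"],Rm))@C["cam_to_world"]
np.save("rel.npy",rel)
x=np.array([.939,-.345,0]);x/=np.linalg.norm(x);z=np.array([0,0,-1.]);R4=np.c_[x,np.cross(z,x),z]
T=T4([.5719,-.2618,.2532],R4)@rel
arrow(cv2.imread("pics/w4.png"),T,C["intrinsics"],np.array([.549,-.266]),.08)
T=T4([.4840,-.006,.2590],R4)@rel
P=arrow(cv2.imread("pics/w2.png"),T,C["intrinsics"],np.array([.436,-.259]),.08,.024)
E
```

```text
t 14.9 tcp [ 0.5484 -0.2658  0.2258] x [ 0.939 -0.344 -0.001] y [-0.344 -0.939  0.   ] z [-0.001  0.    -1.   ] q [-0.131  0.253 -0.139 -0.    -1.179  1.351] w 0.409 gf 24.999352991580963 F [ 0.8  0.7 -0.5]
axis 110.62123189699807 skew -0.3804424810241074 s 0.1416968519303415
axis 20.621231896998058 skew -0.06680779411788297 s 0.07619637180127004
n 299 mean [-0.00229568  0.0012653 ]
axis 66.83851037083382 skew 0.46072008025087446 s 0.155185225900098
axis -23.16148962916619 skew 0.07932926346945823 s 0.0836554951058486
n 356 mean [-0.00572749 -0.00173632]
```

play_rows(
  plan=[0, 0, -0.2, 0, 1, -0.0425, -0.3795, 0, 0, 1, -0.0425, -0.3795, 0, 0, 1, -0.0425, -0.3795, 0, 0, 1, -0.0425, -0.3795, 0, 0, 1, -0.0425, -0.3795, 0, 0, 1, -0.0425, -0.3795, 0, 0, 1, -0.0425, -0.3795, 0, 0, 1, -0.0425, -0.3795, 0, 0, 1, 0, 0, 0, 0, 1],
)

```text
time: 16.15
ee_pos: [0.6575, 0.1833, 0.2548]
tcp_rot: [0.0, 0.985, -0.173, -0.001]
force: [-0.2, -0.9, -2.8]
gripper_width: 0.404
grasp_force: 25.0
```

play_rows(
  plan=[0, 0, 0, -0.05, 1, 0, 0, 0, -0.05, 1, 0, 0, 0, -0.05, 1, 0, 0, 0, -0.05, 1, 0, 0, 0, -0.05, 1, 0, 0, 0.3, -0.05, 1, 0, 0, 0.3, -0.05, 1, 0, 0, 0, 0, 1, 0, 0, 0, 0, 1, 0, 0, 0, 0, 1],
)

```text
time: 17.4
ee_pos: [0.6586, 0.1797, 0.1691]
tcp_rot: [-0.0, 0.931, 0.365, 0.002]
force: [-0.1, 0.1, -1.7]
gripper_width: 0.404
grasp_force: 25.0
```

Run:
```python
from h import *
p,d=cams.camera("wrist"); cv2.imwrite("pics/w6.png",p)
s,_=st(); z=s["ee_pos"][2]-.048
for t,zz in [("stamp_blue_c",.04+z),("stamp_blue_front",.016+z),("pad_blue",.006),("pad_green",.006),("pad_green_mark",.01),("pad_blue_mark",.01),("pad_red",.006)]: spot(t,"wrist",zz,1)
for t in ["pad_red","pad_green","pad_blue"]: cen(t,"wrist",.009)
```

```text
t 17.45 tcp [0.6583 0.1798 0.1689] x [0.733 0.68  0.003] y [ 0.68  -0.733  0.001] z [ 0.003  0.001 -1.   ] q [ 0.552  0.406 -0.051  0.    -1.11   1.766] w 0.404 gf 24.999272525310516 F [ 0.6  0.4 -2.1]
stamp_blue_c 0.6 [246.5, 320.7] [0.6557, 0.1783, 0.1609]
stamp_blue_front 0.75 [256.5, 293.0] [0.6307, 0.1791, 0.1369]
pad_blue 0.82 [181.7, 320.7] [0.6548, 0.1784, 0.006]
pad_green 0.6 [224.8, 363.1] [0.651, 0.1152, 0.006]
pad_green_mark None
pad_blue_mark 0.86 [197.6, 301.8] [0.6305, 0.1816, 0.01]
pad_red None
mask pad_red 0.65 [215.2 375.1] [0.6669 0.1147 0.009 ] 874
mask pad_green 0.64 [215.2 375. ] [0.6669 0.1148 0.009 ] 894
mask pad_blue 0.73 [173.  342.1] [0.6755 0.1694 0.009 ] 6802
```

View pics/w6.png

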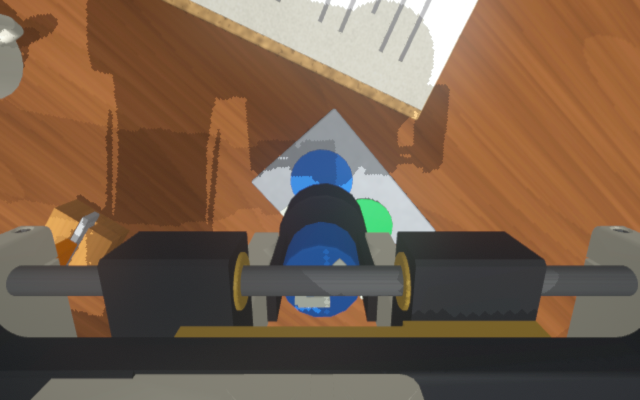

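play_rows(
  plan=[0, 0, 0.24, 0, 1, 0, 0, 0.24, 0, 1, 0, 0, 0.22, 0, 1, 0, 0, 0, 0, 1, 0, 0, 0.02, 0, 1, 0, 0, 0.02, 0, 1, 0, 0, 0, 0, 1],
)

```text
time: 18.82
ee_pos: [0.6579, 0.1798, 0.0568]
tcp_rot: [-0.0, 0.931, 0.366, 0.001]
force: [0.5, 0.6, 2.4]
gripper_width: 0.407
grasp_force: 25.0
```

play_rows(
  plan=[0, 0, 0, 0, 0.3, 0, 0, 0, 0, 0.3, 0, 0, 0, 0, 0.3, 0, 0, -0.2, 0, 0.3, 0, 0, -0.3, 0, 0.3, 0, 0, -0.4, 0, 0.3, 0, 0, -0.4, 0, 0.3, 0, 0, 0, 0, 0.3],
)

```text
time: 19.82
ee_pos: [0.6598, 0.1802, 0.2572]
tcp_rot: [-0.0, 0.931, 0.366, 0.005]
force: [-0.7, 0.2, -0.3]
gripper_width: 0.699
grasp_force: 0.0
```

Run:
```python
from h import *
p,d=cams.camera("wrist"); cv2.imwrite("pics/w7.png",p)
s,Rm=st(); C=cams.calibration("wrist")
for t,zz in [("stamp_blue_c",.05),("stamp_blue_front",.026),("pad_green",.006),("pad_green_mark",.01),("pad_blue",.006)]: spot(t,"wrist",zz,1)
arrow(p,C["cam_to_world"],C["intrinsics"],np.array([.657,.179]),.09)
# knob top outline
h=cv2.cvtColor(p,cv2.COLOR_BGR2HSV)
cams.camera("top")
for t,zz in [("stamp_blue_c",.05),("stamp_green_c",.04),("stamp_green_front",.016)]: spot(t,"top",zz,1)
```

```text
t 19.88 tcp [0.6582 0.1798 0.2536] x [0.733 0.681 0.005] y [ 0.681 -0.733  0.001] z [ 0.005  0.003 -1.   ] q [ 0.552  0.353  0.066  0.    -1.278  1.768] w 0.7 gf 0.0 F [-1.3  0.6 -0.6]
stamp_blue_c 0.71 [175.2, 318.2] [0.6509, 0.1792, 0.05]
stamp_blue_front 0.65 [184.0, 304.6] [0.6272, 0.1801, 0.026]
pad_green 0.63 [204.3, 351.6] [0.6436, 0.1156, 0.006]
pad_green_mark 0.73 [217.0, 337.2] [0.6196, 0.1182, 0.01]
pad_blue None
axis 178.0761414898923 skew -0.42647266836829195 s 0.1354050519795109
axis -91.92385851010769 skew -0.10497884059890913 s 0.07271957977071022
n 296 mean [-0.00392313 -0.00042104]
stamp_blue_c None
stamp_green_c 0.79 [232.2, 402.3] [0.4313, -0.2662, 0.04]
stamp_green_front 0.55 [234.4, 403.1] [0.4262, -0.2727, 0.016]
```

View pics/w7.png

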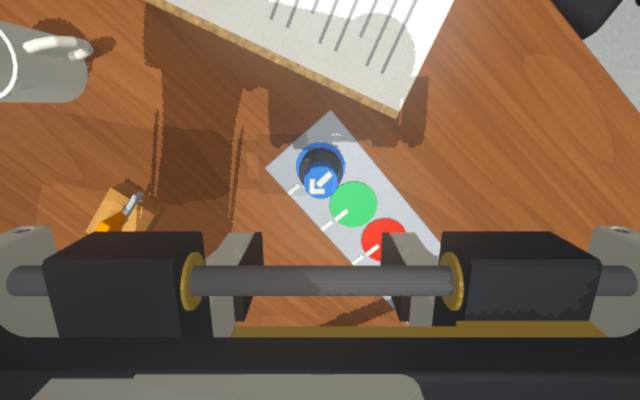

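The blue stamp stands on its pad at (168,321), arrow close to its line. I'll check the angle against the green line in the same picture.

Run:
```python
from h import *
p=cv2.imread("pics/w7.png"); rel=np.load("rel.npy")
s=monitor.state(); st()
# settled-time pose: use the calibration now
C=cams.calibration("wrist"); K=C["intrinsics"]; T=C["cam_to_world"]
h=cv2.cvtColor(p,cv2.COLOR_BGR2HSV); w=((h[...,1]<80)&(h[...,2]>190)).astype(np.uint8)
w[:, :280]=0; w[:150]=0; w[270:]=0; w[:,400:]=0
n,l,stt,ce=cv2.connectedComponentsWithStats(w)
for i in range(1,n):
    if stt[i,4]<12: continue
    r,c=np.nonzero(l==i); P=np.array([atz("wrist",[a,b],.01)[:2] for a,b in zip(r,c)]); m=P.mean(0); u,sv,v=np.linalg.svd(P-m)
    print(stt[i],np.round(m,4),np.degrees(np.arctan2(v[0,1],v[0,0]))%180,np.round(sv,3))
arrow(p,T,K,np.array([.655,.179]),.09)
```

```text
t 20.32 tcp [0.6571 0.1793 0.2497] x [ 0.733  0.681 -0.001] y [ 0.681 -0.733 -0.   ] z [-0.001 -0.001 -1.   ] q [ 0.552  0.357  0.063  0.    -1.277  1.768] w 0.702 gf 0.0 F [-0.8 -0.2  0.2]Traceback (most recent call last):
  File "<stdin>", line 11, in <module>
  File "h.py", line 9, in atz
    o,d=ray(cam,px); return o+d*(z-o[2])/d[2]
        ~~~^^^^^^^^
  File "h.py", line 5, in ray
    c=cams.calibration(cam); K=np.array(c["intrinsics"]); T=np.array(c["cam_to_world"])
ValueError: time passes only in moves, steps and waits
```

Run:
```python
from h import *
p=cv2.imread("pics/w7.png"); C=cams.calibration("wrist"); K=C["intrinsics"]; T=C["cam_to_world"]
h=cv2.cvtColor(p,cv2.COLOR_BGR2HSV); w=((h[...,1]<80)&(h[...,2]>190)).astype(np.uint8)
w[:, :280]=0; w[:150]=0; w[270:]=0; w[:,400:]=0
n,l,stt,ce=cv2.connectedComponentsWithStats(w)
for i in range(1,n):
    if stt[i,4]<12: continue
    r,c=np.nonzero(l==i); d=(np.linalg.inv(K)@np.c_[c,r,np.ones(len(c))].T).T*[1,-1,-1]@T[:3,:3].T
    P=(T[:3,3]+d*((.01-T[2,3])/d[:,2])[:,None])[:,:2]; m=P.mean(0); u,sv,v=np.linalg.svd(P-m)
    print(stt[i],np.round(m,4),np.degrees(np.arctan2(v[0,1],v[0,0]))%180,np.round(sv,3))
arrow(p,T,K,np.array([.655,.179]),.09)
```

```text
[ 280  150  120  115 4874] [0.6404 0.1264] 89.75034870354494 [3.168 2.535]
[309 171  24  23 262] [0.6363 0.1651] 177.06159852373176 [0.152 0.082]
axis 178.23850442115946 skew -0.4123569445401965 s 0.13584606126454407
axis -91.76149557884057 skew -0.11174186196385742 s 0.07192164588871
n 299 mean [-0.00340783 -0.00094741]
```

Run:
```python
from h import *
p=cv2.imread("pics/w7.png"); C=cams.calibration("wrist"); K=C["intrinsics"]; T=C["cam_to_world"]
g=p.min(2); print([int(x) for x in np.percentile(g[205:235,322:348],[10,50,75,90,97])])
for th in (200,215,230):
  w=(g>th).astype(np.uint8); w[:, :280]=0; w[:150]=0; w[270:]=0; w[:,400:]=0
  n,l,stt,ce=cv2.connectedComponentsWithStats(w)
  for i in range(1,n):
    if stt[i,4]<12: continue
    r,c=np.nonzero(l==i); d=(np.linalg.inv(K)@np.c_[c,r,np.ones(len(c))].T).T*[1,-1,-1]@T[:3,:3].T
    P=(T[:3,3]+d*((.01-T[2,3])/d[:,2])[:,None])[:,:2]; m=P.mean(0); u,sv,v=np.linalg.svd(P-m)
    print(th,stt[i],np.round(m,4),np.degrees(np.arctan2(v[0,1],v[0,0]))%180,np.round(sv,3))
```

```text
[92, 201, 202, 231, 245]
200 [ 341  150   59   72 1797] [0.6829 0.1177] 82.06071561198792 [1.283 0.395]
200 [316 172  16  15  98] [0.645 0.165] 177.88538552564756 [0.062 0.02 ]
200 [310 179  14  15 104] [0.6289 0.1659] 81.32004807676546 [0.063 0.038]
200 [288 184  13  11  63] [0.61   0.1836] 172.89435074862004 [0.041 0.013]
200 [ 293  196   86   69 1655] [0.6077 0.1034] 86.49675997093418 [1.47 0.37]
215 [317 172  15  15  88] [0.6447 0.1649] 176.85646532795744 [0.056 0.018]
215 [310 179  14  14  94] [0.6291 0.1657] 87.22752835340428 [0.06  0.033]
215 [288 184  12  11  45] [0.6101 0.1836] 172.5573066248321 [0.033 0.009]
215 [335 210  13  12  51] [0.6255 0.117 ] 175.04065722852607 [0.04  0.009]
215 [321 220  12  11  54] [0.6026 0.1205] 174.48738498319457 [0.038 0.012]
215 [366 245  13  11  43] [0.6181 0.0535] 174.4286264236881 [0.039 0.007]
215 [352 255  12  10  50] [0.5959 0.0571] 171.56736349144992 [0.035 0.012]
230 [318 174  11  12  46] [0.6436 0.1647] 177.91462102526458 [0.032 0.008]
230 [310 180  12  13  54] [0.6277 0.166 ] 77.3789277361848 [0.038 0.022]
230 [335 210  12  11  42] [0.6253 0.1171] 174.09038563452938 [0.035 0.007]
230 [321 221  11  10  40] [0.6025 0.1207] 173.1432206872603 [0.03  0.008]
230 [367 246  11   9  31] [0.6184 0.0532] 173.74021091223992 [0.028 0.005]
230 [353 255  10   9  34] [0.5957 0.0574] 173.8532308251848 [0.028 0.007]
```

play_rows(
  plan=[0, 0, 0, 0.05, 0.3, 0, 0, 0, 0.05, 0.3, 0, 0, 0, 0.05, 0.3, 0, 0, 0, 0.05, 0.3, 0, 0, 0, 0.05, 0.3, -0.153, 0.33, 0, 0, 0.3, -0.153, 0.33, 0, 0, 0.3, -0.153, 0.33, 0, 0, 0.3, -0.153, 0.33, 0, 0, 0.3, -0.153, 0.33, 0, 0, 0.3],
)

```text
time: 21.58
ee_pos: [0.5325, -0.0652, 0.2506]
tcp_rot: [0.0, 1.0, -0.018, 0.0]
force: [0.7, 0.1, -0.2]
gripper_width: 0.702
grasp_force: 0.0
```

play_rows(
  plan=[-0.153, 0.33, 0, 0, 0.3, -0.153, 0.33, 0, 0, 0.3, -0.153, 0.33, 0, 0, 0.3, -0.153, 0.33, 0, 0, 0.3, 0, 0, 0, 0, 0.3, 0, 0, 0, 0, 0.3, 0, 0, 0, 0, 0.3],
)

```text
time: 22.45
ee_pos: [0.435, -0.2576, 0.2505]
tcp_rot: [-0.0, 1.0, -0.018, 0.0]
force: [-0.3, -0.4, 0.6]
gripper_width: 0.699
grasp_force: 0.0
```

Run:
```python
from h import *
p,d=cams.camera("wrist"); cv2.imwrite("pics/w8.png",p)
s,Rm=st(); C=cams.calibration("wrist")
o=spot("stamp_green_c","wrist",.04); spot("stamp_green_front","wrist",.016)
c=np.array(o[0][3][:2])
for v in (150,200): arrow(p,C["cam_to_world"],C["intrinsics"],c,.08,.019,v)
cams.camera("top"); spot("stamp_green_c","top",.04); spot("stamp_blue_c","top",.05)
cams.camera("scene"); spot("stamp_green_c","scene",.04); spot("stamp_blue_c","scene",.05)
```

```text
t 22.5 tcp [ 0.4351 -0.2575  0.2505] x [ 0.999 -0.035 -0.   ] y [-0.035 -0.999 -0.   ] z [-0.  0. -1.] q [-0.145  0.061 -0.316 -0.    -1.194  1.681] w 0.703 gf 0.0 F [0.4 0.  1. ]
stamp_green_c 0.35 [3.9, 29.5] [0.612, 0.0278, 0.04]
stamp_green_front 0.9 [174.0, 338.9] [0.4232, -0.2782, 0.016]
axis 137.01382483709668 skew 0.34912356838043807 s 0.03980126401152578
axis -132.98617516290335 skew -0.11539112980384987 s 0.026294402434592187
n 132 mean [-0.0124596  -0.00824591]
axis 137.01382483709668 skew 0.34912356838043807 s 0.03980126401152578
axis -132.98617516290335 skew -0.11539112980384987 s 0.026294402434592187
n 132 mean [-0.0124596  -0.00824591]
stamp_green_c 0.6 [231.2, 399.9] [0.4357, -0.2591, 0.04]
stamp_blue_c 0.48 [186.4, 258.4] [0.6542, 0.1791, 0.05]
stamp_green_c 0.63 [227.7, 425.7] [0.4201, 0.2996, 0.04]
stamp_blue_c 0.88 [258.0, 354.9] [0.6623, 0.1845, 0.05]
```

View pics/w8.png

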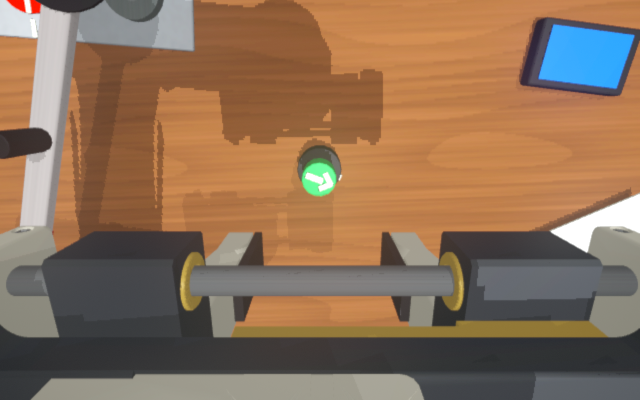

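The green stamp is right under the tool, knob at (178,319), with its arrow pointing right and slightly down.

Run:
```python
from h import *
p=cv2.imread("pics/w8.png"); C=cams.calibration("wrist")
c=atz("wrist",[178,319],.08); print(c)
h=cv2.cvtColor(p,cv2.COLOR_BGR2HSV); g=((abs(h[...,0].astype(int)-65)<18)&(h[...,1]>120)).astype(np.uint8); g[:150]=0; g[210:]=0
m=cv2.findNonZero(g); e=cv2.minEnclosingCircle(m); print(e, atz("wrist",[e[0][1],e[0][0]],.08))
for v in (150,200): arrow(p,C["cam_to_world"],C["intrinsics"],c,.08,.017,v)
```

```text
[ 0.43318765 -0.25554778  0.08      ]
((319.0082092285156, 177.04098510742188), 18.069229125976562) [ 0.43418778 -0.25559355  0.08      ]
axis -112.97145537381974 skew -0.45053510493581506 s 0.14435515420697723
axis -22.971455373819737 skew -0.026908925547770007 s 0.07994857417691603
n 327 mean [-0.00245435 -0.00135578]
axis -112.97145537381974 skew -0.45053510493581506 s 0.14435515420697723
axis -22.971455373819737 skew -0.026908925547770007 s 0.07994857417691603
n 327 mean [-0.00245435 -0.00135578]
```

play_rows(
  plan=[0, 0, 0.28, 0, 0.3, 0, 0, 0.36, 0, 0.3, 0, 0, 0.36, 0, 0.3, 0, 0, 0.35, 0, 0.3, 0, 0, 0, 0, 0.3, 0, 0, 0, 0, 1, 0, 0, 0, 0, 1, 0, 0, 0, 0, 1, 0, 0, 0, 0, 1, 0, 0, 0, 0, 1],
  grip_force=25,
)

```text
time: 24.15
ee_pos: [0.4358, -0.2585, 0.0495]
tcp_rot: [0.0, 1.0, -0.018, 0.001]
force: [0.0, 2.1, 8.2]
gripper_width: 0.408
grasp_force: 25.0
```

play_rows(
  plan=[0, 0, 0, 0, 1, 0, 0, 0, 0, 1, 0, 0, -0.35, 0, 1, 0, 0, -0.38, 0, 1, 0, 0, -0.38, 0, 1, 0, 0, -0.34, 0, 1, 0, 0, 0, 0, 1, 0, 0, 0, 0, 1],
)

```text
time: 25.15
ee_pos: [0.4339, -0.2579, 0.2651]
tcp_rot: [-0.0, 1.0, -0.018, -0.0]
force: [-0.5, -0.0, -2.6]
gripper_width: 0.409
grasp_force: 25.0
```

play_rows(
  plan=[0.1684, -0.317, 0, 0, 1, 0.1684, -0.317, 0, 0, 1, 0.1684, -0.317, 0, 0, 1, 0.1684, -0.317, 0, 0, 1, 0.1684, -0.317, 0, 0, 1, 0.1684, -0.317, 0, 0, 1, 0.1684, -0.317, 0, 0, 1, 0.1684, -0.317, 0, 0, 1, 0, 0, 0, 0.0507, 1, 0, 0, 0, 0.0507, 1],
)

```text
time: 26.4
ee_pos: [0.6497, 0.1151, 0.2623]
tcp_rot: [0.001, 0.984, -0.179, -0.002]
force: [0.7, -0.5, -1.4]
gripper_width: 0.407
grasp_force: 25.0
```

play_rows(
  plan=[0, 0, 0, 0.0507, 1, 0, 0, 0, 0.0507, 1, 0, 0, 0, 0.0507, 1, 0, 0, 0, 0.0507, 1, 0, 0, 0.3, 0.0507, 1, 0, 0, 0.3, 0.0507, 1, 0, 0, 0, 0, 1, 0, 0, 0, 0, 1, 0, 0, 0, 0, 1],
)

```text
time: 27.52
ee_pos: [0.6515, 0.1148, 0.1776]
tcp_rot: [-0.001, 0.793, -0.609, 0.001]
force: [0.2, 0.3, -1.3]
gripper_width: 0.408
grasp_force: 25.0
```

Run:
```python
from h import *
p,d=cams.camera("wrist"); cv2.imwrite("pics/w9.png",p)
s,_=st(); z=s["ee_pos"][2]-.048
for t,zz in [("stamp_green_c",.04+z),("stamp_green_front",.016+z),("pad_green",.006),("pad_green_mark",.01),("pad_red",.006),("stamp_blue_c",.05),("nut_white",.164)]: spot(t,"wrist",zz,1)
cen("pad_red","wrist",.009)
```

```text
t 27.57 tcp [0.6514 0.1148 0.1775] x [ 0.259 -0.966 -0.   ] y [-0.966 -0.259 -0.003] z [ 0.003  0.001 -1.   ] q [ 0.469  0.367 -0.091  0.    -1.11  -0.207] w 0.41 gf 24.99915361404419 F [-0.9  0.8 -1.3]
stamp_green_c 0.65 [247.4, 323.4] [0.6489, 0.1171, 0.1695]
stamp_green_front 0.98 [243.1, 354.4] [0.6279, 0.1198, 0.1455]
pad_green 0.65 [175.1, 324.7] [0.6479, 0.1119, 0.006]
pad_green_mark 0.92 [187.5, 348.6] [0.6211, 0.1171, 0.01]
pad_red 0.69 [112.8, 348.7] [0.6412, 0.0464, 0.006]
stamp_blue_c 0.72 [189.7, 346.3] [0.6283, 0.1102, 0.05]
nut_white None
mask pad_red 0.9 [116.1 348.5] [0.6406 0.0492 0.009 ] 3405
```

View pics/w9.png

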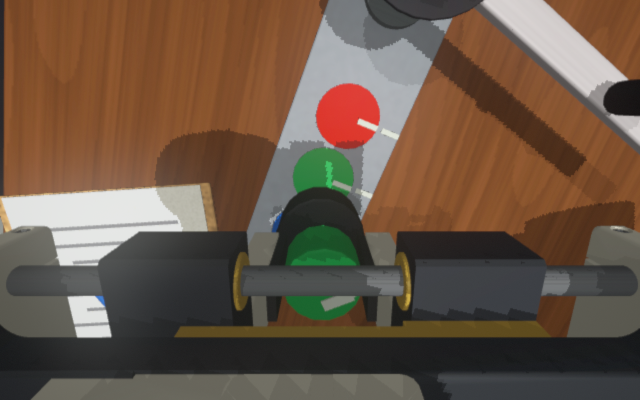

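The held green stamp is over its pad, centre columns 323 and 325. The red pad at (116,348) fits the earlier position within 2 mm.

play_rows(
  plan=[0.01, 0.01, 0.25, 0, 1, 0, 0, 0.25, 0, 1, 0, 0, 0.24, 0, 1, 0, 0, 0, 0, 1, 0, 0, 0.02, 0, 1, 0, 0, 0.02, 0, 1, 0, 0, 0.02, 0, 1, 0, 0, 0, 0, 1],
)

```text
time: 28.98
ee_pos: [0.651, 0.1132, 0.058]
tcp_rot: [-0.002, 0.793, -0.609, 0.001]
force: [-0.1, 0.9, 5.8]
gripper_width: 0.407
grasp_force: 25.0
```

play_rows(
  plan=[0, 0, 0, 0, 0.3, 0, 0, 0, 0, 0.3, 0, 0, 0, 0, 0.3, 0, 0, -0.2, 0, 0.3, 0, 0, -0.3, 0, 0.3, 0, 0, -0.4, 0, 0.3, 0, 0, -0.4, 0, 0.3, 0, 0, 0, 0, 0.3, 0, 0, 0, 0, 0.3, 0, 0, 0, 0, 0.3],
)

```text
time: 30.22
ee_pos: [0.6486, 0.1124, 0.2488]
tcp_rot: [0.001, 0.793, -0.61, -0.001]
force: [0.7, 0.0, -0.7]
gripper_width: 0.701
grasp_force: 0.0
```

Run:
```python
from h import *
p,d=cams.camera("wrist"); cv2.imwrite("pics/w10.png",p)
s,_=st(); C=cams.calibration("wrist")
for t,zz in [("stamp_green_c",.05),("stamp_green_front",.026),("pad_red",.006),("pad_red_mark",.01),("pad_green_mark",.01),("stamp_blue_c",.05),("stamp_blue_front",.026),("nut_white",.164),("nut_grip",.142),("swing_knob",.137)]: spot(t,"wrist",zz,1)
cen("pad_red","wrist",.009)
arrow(p,C["cam_to_world"],C["intrinsics"],np.array([.6494,.1152]),.09,.018,200)
```

```text
t 30.27 tcp [0.6487 0.1124 0.2489] x [ 0.257 -0.966  0.   ] y [-0.966 -0.257  0.003] z [-0.003 -0.001 -1.   ] q [ 0.467  0.321  0.008 -0.    -1.261 -0.207] w 0.702 gf 0.0 F [-0.2  0.4 -0. ]
stamp_green_c 0.74 [176.5, 321.2] [0.6466, 0.1179, 0.05]
stamp_green_front 0.82 [179.6, 337.8] [0.6254, 0.1217, 0.026]
pad_red 0.67 [112.8, 338.5] [0.6445, 0.048, 0.006]
pad_red_mark 0.72 [123.6, 361.4] [0.6154, 0.0529, 0.01]
pad_green_mark 0.77 [176.0, 339.4] [0.6234, 0.1206, 0.01]
stamp_blue_c 0.78 [225.3, 298.8] [0.6575, 0.181, 0.05]
stamp_blue_front 0.65 [223.9, 318.5] [0.6338, 0.1824, 0.026]
nut_white None
nut_grip None
swing_knob 0.95 [103.8, 557.7] [0.4864, -0.0056, 0.137]
mask pad_red 0.8 [114.9 339.7] [0.6432 0.0502 0.009 ] 2344h.py:36: RuntimeWarning: Mean of empty slice.
  P=q[np.hypot(q[:,0],q[:,1])<r]; m=P.mean(0); u,s,v=np.linalg.svd(P-m)
  ret = um.true_divide(
  return _methods._mean(a, axis=axis, dtype=dtype,
  ret = ret.dtype.type(ret / rcount)
Traceback (most recent call last):
  File "h.py", line 39, in arrow
    t=(P-m)@v[k]; print("axis",a[k],"skew",np.mean(t**3)/np.mean(t**2)**1.5,"s",s[k])
                                                                                ~^^^
IndexError: index 0 is out of bounds for axis 0 with size 0
```

View pics/w10.png

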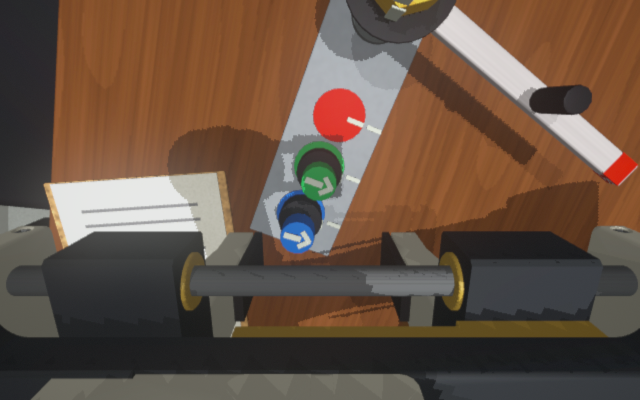

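The green stamp stands on its pad at (163,320) and blue on its own at (215,300), arrows roughly along the lines. I'll measure both in this picture.

Run:
```python
from h import *
p=cv2.imread("pics/w10.png"); C=cams.calibration("wrist"); K=C["intrinsics"]; T=C["cam_to_world"]
h=cv2.cvtColor(p,cv2.COLOR_BGR2HSV)
def W(r,c,z):
    d=(np.linalg.inv(K)@np.c_[c,r,np.ones(len(c))].T).T*[1,-1,-1]@T[:3,:3].T
    return (T[:3,3]+d*((z-T[2,3])/d[:,2])[:,None])[:,:2]
grid=np.mgrid[0:400,0:640]; 
def report(name,hue,c0,hw):
    # arrow
    q=W(grid[0].ravel(),grid[1].ravel(),.09)-c0; near=(np.hypot(*q.T)<.018).reshape(400,640)
    w=near&(h[...,1]<90)
    r,c=np.nonzero(w); P=W(r,c,.09); u,s,v=np.linalg.svd(P-P.mean(0)); print(name,"arrow n",len(P),np.degrees(np.arctan2(v[0,1],v[0,0]))%180,np.round(s,3))
    # pad ring: coloured px at z .01 -> outer circle fit by max radius
    q=W(grid[0].ravel(),grid[1].ravel(),.01)-c0; near=(np.hypot(*q.T)<.036).reshape(400,640)
    m=near&(abs(h[...,0].astype(int)-hue)<12)&(h[...,1]>110); r,c=np.nonzero(m); P=W(r,c,.01)-c0
    ang=np.degrees(np.arctan2(P[:,1],P[:,0]))
    E=[]
    for a in range(-180,180,10):
        k=(abs(ang-a-5)<5)
        if k.sum()>3: E.append(P[k][np.argmax(np.hypot(*P[k].T))])
    E=np.array(E); A=np.c_[2*E,np.ones(len(E))]; x=np.linalg.lstsq(A,(E**2).sum(1),rcond=None)[0]
    print(" pad circle",np.round(x[:2]+c0,4),"r",np.sqrt(x[2]+x[0]**2+x[1]**2),len(E))
    # foot top disc z=.04: dark pixels
    q=W(grid[0].ravel(),grid[1].ravel(),.04)-c0; near=(np.hypot(*q.T)<.029).reshape(400,640)
    m=near&(h[...,2]<75); r,c=np.nonzero(m); P=W(r,c,.04)-c0; ang=np.degrees(np.arctan2(P[:,1],P[:,0])); E=[]
    for a in range(-180,180,10):
        k=(abs(ang-a-5)<5)
        if k.sum()>3: E.append(P[k][np.argmax(np.hypot(*P[k].T))])
    E=np.array(E); E=E[np.hypot(*E.T)>.02]; A=np.c_[2*E,np.ones(len(E))]; x=np.linalg.lstsq(A,(E**2).sum(1),rcond=None)[0]
    print(" foot circle",np.round(x[:2]+c0,4),"r",np.sqrt(x[2]+x[0]**2+x[1]**2),len(E))
    # knob circle
    q=W(grid[0].ravel(),grid[1].ravel(),.09)-c0; near=(np.hypot(*q.T)<.03).reshape(400,640)
    m=(near&(abs(h[...,0].astype(int)-hue)<12)&(h[...,1]>110)); n,l,ss,ce=cv2.connectedComponentsWithStats(m.astype(np.uint8)); print(" knob comps",[(ss[i].tolist(),np.round(W([ce[i][1]],[ce[i][0]],.08)[0],4).tolist()) for i in range(1,n) if ss[i,4]>60])
report("green",65,np.array([.6494,.1152]),0); report("blue",107,np.array([.6571,.1793]),0)
```

```text
green arrow n 340 13.255538416952284 [0.163 0.103]
 pad circle [0.6513 0.1176] r 0.030387795596710745 36
 foot circle [0.6514 0.115 ] r 0.025327219787101663 24
 knob comps [([301, 164, 35, 37, 661], [0.6524, 0.1182])]
blue arrow n 277 174.33126932479777 [0.139 0.092]
 pad circle [0.6587 0.1812] r 0.029970118930717517 31
 foot circle [0.6583 0.1758] r 0.02542756425404837 25
 knob comps [([280, 213, 35, 40, 831], [0.6586, 0.1764])]
```

Run:
```python
from h import *
p=cv2.imread("pics/w10.png"); C=cams.calibration("wrist"); h=cv2.cvtColor(p,cv2.COLOR_BGR2HSV)
w=((h[...,1]<120)&(h[...,2]>120)).astype(np.uint8); w[:168]=0; w[200:]=0; w[:,:302]=0; w[:,336:]=0
n,l,s,ce=cv2.connectedComponentsWithStats(w); K=C["intrinsics"]; T=C["cam_to_world"]
for i in range(1,n):
    if s[i,4]<20: continue
    r,c=np.nonzero(l==i); d=(np.linalg.inv(K)@np.c_[c,r,np.ones(len(c))].T).T*[1,-1,-1]@T[:3,:3].T
    P=(T[:3,3]+d*((.09-T[2,3])/d[:,2])[:,None])[:,:2]; u,sv,v=np.linalg.svd(P-P.mean(0)); print(s[i],np.round(P.mean(0),4),np.degrees(np.arctan2(v[0,1],v[0,0]))%180,np.round(sv,3))
# arm line direction: knob to post
```

```text
[304 176  30  21 324] [0.6485 0.1183] 173.16890524239605 [0.144 0.078]
[323 197  13   3  27] [0.6353 0.1294] 19.61275104579309 [0.018 0.004]
```

play_rows(
  plan=[0, 0, 0, -0.051, 0, 0, 0, 0, -0.051, 0, 0, 0, 0, -0.051, 0, 0, 0, 0, -0.051, 0, 0, 0, 0, -0.051, 0, 0, 0, 0, -0.051, 0, -0.187, 0.279, 0, 0, 0, -0.187, 0.279, 0, 0, 0, -0.187, 0.279, 0, 0, 0, -0.187, 0.279, 0, 0, 0],
)

```text
time: 32.08
ee_pos: [0.4853, -0.0071, 0.2507]
tcp_rot: [-0.0, 0.985, -0.174, 0.0]
force: [0.4, -0.1, -0.1]
gripper_width: 0.999
grasp_force: 0.0
```

Run:
```python
from h import *
for i in range(2): p,d=cams.camera("wrist")
s,_=st()
for t,zz in [("swing_knob",.137),("stamp_green_c",.05),("stamp_blue_c",.05),("nut_grip",.142),("post_slot",.150)]: spot(t,"wrist",zz,1)
cams.camera("top"); spot("stamp_green_c","top",.05); spot("stamp_blue_c","top",.05)
```

```text
t 32.17 tcp [ 0.4832 -0.0083  0.2514] x [ 0.939 -0.344  0.   ] y [-0.344 -0.939 -0.001] z [ 0.001  0.001 -1.   ] q [ 3.910e-01  2.000e-02 -3.570e-01 -1.000e-03 -1.193e+00  8.300e-01] w 1.002 gf 0.0 F [1.2 1.1 0.5]
swing_knob 0.71 [189.5, 315.7] [0.4882, -0.0032, 0.137]
stamp_green_c 0.91 [57.7, 146.0] [0.6569, 0.1208, 0.05]
stamp_blue_c 0.71 [72.2, 89.7] [0.6646, 0.1819, 0.05]
nut_grip None
post_slot None
stamp_green_c 0.63 [151.0, 375.7] [0.7167, -0.2301, 0.05]
stamp_blue_c None
```

Stamps are in place, so I grip the knob and swing the arm back.

play_rows(
  plan=[0.012, -0.024, 0.3, 0, 0.2, 0, 0, 0.3, 0, 0.4, 0, 0, 0.285, 0, 0.5, 0, 0, 0, 0, 0.6, 0, 0, 0, 0, 1, 0, 0, 0, 0, 1, 0, 0, 0, 0, 1, 0, 0, 0, 0, 1, 0, 0, 0, 0, 1, 0, 0, 0, 0, 1],
  grip_force=10,
)

```text
time: 33.83
ee_pos: [0.4902, -0.0033, 0.1191]
tcp_rot: [-0.0, 0.985, -0.174, 0.001]
force: [-1.3, -0.3, 7.2]
gripper_width: 0.25
grasp_force: 10.0
```

play_rows(
  plan=[0.0111, -0.1508, 0, 0.0466, 1, 0.0111, -0.1508, 0, 0.0466, 1, 0.0111, -0.1508, 0, 0.0466, 1, 0.0111, -0.1508, 0, 0.0466, 1, 0.0111, -0.1508, 0, 0.0466, 1, 0.0111, -0.1508, 0, 0.0466, 1, 0.0111, -0.1508, 0, 0.0466, 1, 0.0111, -0.1508, 0, 0.0466, 1, 0, 0, 0, 0, 1, 0, 0, 0, 0, 1],
)

```text
time: 35.08
ee_pos: [0.628, 0.0957, 0.1186]
tcp_rot: [0.001, 0.724, -0.689, 0.001]
force: [1.1, -10.2, 2.7]
gripper_width: 0.248
grasp_force: 10.0
```

Run:
```python
from h import *
st()
```

```text
t 35.08 tcp [0.628  0.0957 0.1186] x [ 0.049 -0.999  0.003] y [-0.999 -0.049  0.   ] z [-0.    -0.003 -1.   ] q [ 0.46   0.379 -0.22   0.003 -0.973 -0.412] w 0.248 gf 10.000220239162445 F [  1.1 -10.2   2.7]
```

play_rows(
  plan=[0.02, -0.06, 0, 0.025, 1, 0.021, -0.063, 0, 0.025, 1, 0, 0, 0, 0, 1, 0, 0, 0, 0, 1],
)

```text
time: 35.58
ee_pos: [0.6475, 0.0942, 0.1188]
tcp_rot: [0.002, -0.668, 0.744, -0.0]
force: [1.1, 6.0, 0.8]
gripper_width: 0.247
grasp_force: 10.0
```

play_rows(
  plan=[0, 0, 0, 0, 0.5, 0, 0, 0, 0, 0.5, 0, 0, 0, 0, 0.5, 0, 0, -0.3, 0, 0.3, 0, 0, -0.3, 0, 0, -0.2, 0, -0.3, 0, 0, -0.2, 0, 0, 0, 0, -0.2, 0, 0, 0, 0, 0, 0, 0, 0, 0, 0, 0, 0, 0, 0],
)

```text
time: 36.83
ee_pos: [0.6552, 0.1818, 0.2517]
tcp_rot: [-0.001, -0.668, 0.744, 0.0]
force: [0.5, 0.3, 0.1]
gripper_width: 0.998
grasp_force: 0.0
```

Run:
```python
from h import *
p,d=cams.camera("wrist"); cv2.imwrite("pics/w11.png",p); np.save("w11.npy",d)
st()
for t,zz in [("swing_knob",.137),("stamp_green_c",.05),("stamp_blue_c",.05),("nut_grip",.142),("post_slot",.150),("nut_white",.164),("stand",0)]: spot(t,"wrist",zz,1)
cams.camera("top")
for t,zz in [("swing_knob",.137),("nut_grip",.142),("nut_white",.164),("stand",0)]: spot(t,"top",zz,1)
```

```text
t 36.88 tcp [0.6553 0.1815 0.2519] x [-0.107 -0.994  0.001] y [-0.994  0.107  0.001] z [-0.001 -0.001 -1.   ] q [ 0.556  0.355  0.064  0.    -1.281 -0.663] w 0.996 gf 0.0 F [-0.   0.9  0. ]
swing_knob 0.74 [80.1, 318.0] [0.6479, 0.0912, 0.137]
stamp_green_c 0.78 [114.2, 318.3] [0.6516, 0.1199, 0.05]
stamp_blue_c 0.77 [170.8, 318.2] [0.6585, 0.1808, 0.05]
nut_grip 0.19 [80.1, 314.8] [0.6506, 0.0912, 0.142]
post_slot None
nut_white None
stand 0.36 [111.1, 345.3] [0.6198, 0.1219, 0.0]
swing_knob 0.66 [175.5, 284.8] [0.6512, 0.0808, 0.137]
nut_grip 0.47 [176.3, 333.3] [0.6239, -0.0675, 0.142]
nut_white 0.66 [174.6, 326.8] [0.626, -0.0475, 0.164]
stand 0.95 [186.3, 332.0] [0.6297, -0.0662, 0.0]
```

View pics/w11.png

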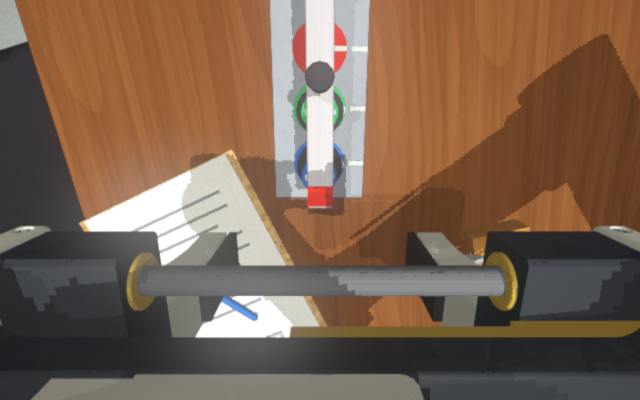

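Arm lies centred over the row from (0,320) to (200,320), with both stamps under it. Next is the nut.

play_rows(
  plan=[0.329, 0, -0.04, 0, 0, 0.329, 0, -0.04, 0, 0, 0.329, 0, -0.04, 0, 0, 0.329, 0, 0, 0, 0, 0.329, 0, 0, 0, 0, 0, 0, 0, -0.051, 0, 0, 0, 0, -0.051, 0, 0, 0, 0, -0.051, 0, 0, 0, 0, -0.051, 0, 0, 0, 0, -0.051, 0],
)

```text
time: 38.72
ee_pos: [0.6292, -0.0636, 0.2709]
tcp_rot: [-0.0, 0.907, -0.422, 0.0]
force: [0.3, -0.2, 0.8]
gripper_width: 0.997
grasp_force: 0.0
```

play_rows(
  plan=[0, 0, 0, -0.051, 0, 0, 0, 0, -0.051, 0, 0, 0, 0, 0, 0, 0, 0, 0, 0, 0, 0, 0, 0, 0, 0],
)

```text
time: 39.35
ee_pos: [0.6292, -0.0636, 0.2708]
tcp_rot: [-0.0, 0.961, -0.276, 0.0]
force: [0.2, -0.1, -0.6]
gripper_width: 1.004
grasp_force: 0.0
```

Run:
```python
from h import *
p,d=cams.camera("wrist"); cv2.imwrite("pics/w12.png",p); np.save("w12.npy",d)
st()
for t,zz in [("nut_grip",.142),("nut_white",.164),("post_slot",.150)]: spot(t,"wrist",zz,2)
b=models.look_for("nut","wrist")[:1]; print(b)
x0,y0,x1,y1=[int(v) for v in b[0]["bbox"]] if b else (220,80,420,230)
cv2.imwrite("pics/w12c.png",cv2.resize(p[max(0,y0-25):y1+25,max(0,x0-25):x1+25],None,fx=4,fy=4,interpolation=cv2.INTER_CUBIC)[:600,:800])
```

```text
t 39.4 tcp [ 0.6292 -0.0635  0.2708] x [ 0.848 -0.529  0.   ] y [-0.529 -0.848 -0.   ] z [ 0.  0. -1.] q [ 0.207  0.265 -0.02  -0.    -1.285  0.806] w 1.002 gf 0.0 F [-0.8  0.5  0.6]
nut_grip 0.86 [184.0, 323.5] [0.6303, -0.0667, 0.142]
nut_white 0.62 [207.8, 296.2] [0.6296, -0.0391, 0.164]
post_slot 0.91 [190.4, 323.7] [0.627, -0.0649, 0.15]
[{'bbox': [288.0, 148.5, 353.0, 222.0], 'confidence': 0.78}]
```

View pics/w12c.png

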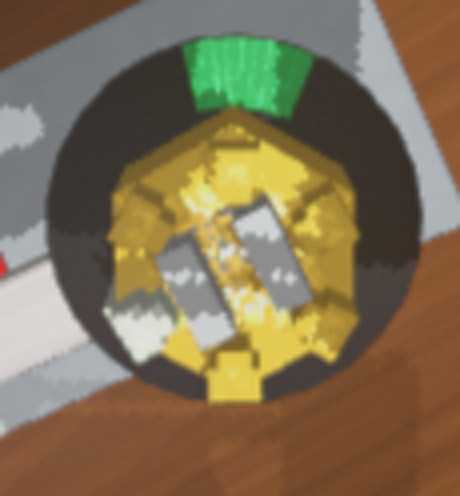

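The crop shows the nut with its white tooth at the lower left. Its flats already face the fingers, and the post's slot lies between the grey halves; a is about -0.08 rad, so I need about 124.6° clockwise, to a final yaw of about -156.6°.

play_rows(
  plan=[0, 0, 0.33, 0, 0, 0, 0, 0.33, 0, 0, 0, 0, 0.325, 0, 0, 0, 0, 0, 0, 0.3, 0, 0, 0, 0, 1, 0, 0, 0, 0, 1, 0, 0, 0, 0, 1, 0, 0, 0, 0, 1, 0, 0, 0, 0, 1, 0, 0, 0, 0, 1],
  grip_force=15,
)

```text
time: 40.85
ee_pos: [0.6296, -0.0633, 0.1238]
tcp_rot: [-0.0, 0.962, -0.274, 0.001]
force: [-1.1, 2.9, 5.5]
gripper_width: 0.593
grasp_force: 15.0
```

play_rows(
  plan=[0, 0, 0, 0.05, 1, 0, 0, 0, 0.05, 1, 0, 0, 0, 0, 1],
)

```text
time: 41.22
ee_pos: [0.6299, -0.063, 0.1238]
tcp_rot: [-0.001, 0.906, -0.423, 0.001]
force: [-0.1, 3.9, 5.2]
gripper_width: 0.594
grasp_force: 15.0
```

Run:
```python
from h import *
s,_=st(); print(s["ft_torque"])
```

```text
t 41.23 tcp [ 0.6299 -0.063   0.1238] x [ 0.643 -0.766  0.001] y [-0.766 -0.643 -0.002] z [ 0.002  0.    -1.   ] q [ 0.208  0.37  -0.22  -0.    -0.979  0.49 ] w 0.594 gf 14.991875347914174 F [-0.1  3.9  5.2]
[ 1.35193007  0.21160784 -0.1670404 ]
```

play_rows(
  plan=[0, 0, 0, 0.05, 1, 0, 0, 0, 0.05, 1, 0, 0, 0, 0.05, 1, 0, 0, 0, 0.05, 1, 0, 0, 0, 0.05, 1, 0, 0, 0, 0.05, 1, 0, 0, 0, 0, 1],
)

```text
time: 42.1
ee_pos: [0.6309, -0.0628, 0.1238]
tcp_rot: [0.002, -0.616, 0.788, -0.001]
force: [2.5, 3.6, 3.3]
gripper_width: 0.591
grasp_force: 15.0
```

play_rows(
  plan=[0, 0, 0, 0.05, 1, 0, 0, 0, 0.05, 1, 0, 0, 0, 0.05, 1, 0, 0, 0, 0.05, 1, 0, 0, 0, 0.046, 1, 0, 0, 0, 0.046, 1, 0, 0, 0, 0, 1, 0, 0, 0, 0, 1],
)

```text
time: 43.1
ee_pos: [0.6317, -0.0635, 0.1238]
tcp_rot: [0.002, -0.204, 0.979, -0.0]
force: [6.1, 0.9, -0.6]
gripper_width: 0.595
grasp_force: 15.0
```

Run:
```python
from h import *
s,Rm=st(); print(s["ft_torque"],np.degrees(np.arctan2(Rm[1,0],Rm[0,0])))
```

```text
t 43.1 tcp [ 0.6317 -0.0635  0.1238] x [-0.917 -0.4   -0.004] y [-0.4    0.917 -0.002] z [ 0.005  0.    -1.   ] q [ 2.070e-01  3.710e-01 -2.190e-01  1.000e-03 -9.760e-01 -1.367e+00] w 0.595 gf 14.996766770782415 F [ 6.1  0.9 -0.6]
[ 0.02458159 -2.47546165 -0.09212348] -156.42332092860553
```

play_rows(
  plan=[0, 0, 0, 0, 0, 0, 0, 0, 0, 0, 0, 0, 0, 0, 0, 0, 0, -0.3, 0, 0, 0, 0, -0.35, 0, 0, 0, 0, -0.35, 0, 0, 0, 0, 0, 0, 0, 0, 0, 0, 0, 0, 0, 0, 0, 0, 0],
)

```text
time: 44.22
ee_pos: [0.6285, -0.0636, 0.2715]
tcp_rot: [-0.001, -0.204, 0.979, 0.0]
force: [0.1, -0.9, -0.2]
gripper_width: 0.997
grasp_force: 0.0
```

Run:
```python
from h import *
p,d=cams.camera("wrist"); cv2.imwrite("pics/w13.png",p); np.save("w13.npy",d)
st()
for t,zz in [("nut_grip",.142),("nut_white",.164),("post_slot",.150),("stamp_green_c",.05),("stamp_blue_c",.05),("swing_knob",.137)]: spot(t,"wrist",zz,1)
C=cams.calibration("wrist"); K=C["intrinsics"]; T=C["cam_to_world"]
# depth map -> world heights around the nut
r,c=np.mgrid[100:260,230:410]; D=d[100:260,230:410]
dd=(np.linalg.inv(K)@np.c_[c.ravel(),r.ravel(),np.ones(c.size)].T).T*[1,-1,-1]@T[:3,:3].T
P=T[:3,3]+dd*D.ravel()[:,None]
k=(P[:,2]>.158)&(P[:,2]<.172)&(np.hypot(P[:,0]-.63,P[:,1]+.064)<.035); Q=P[k]
print("top ring",k.sum(),"bbox mid",(Q.max(0)+Q.min(0))/2,np.median(Q[:,2]))
np.save("nutP.npy",Q)
# slot direction: histogram top points absent along lines through axis
c0=((Q.max(0)+Q.min(0))/2)[:2]; q=Q[:,:2]-c0
for a in range(0,180,6):
    n=np.array([-np.sin(np.radians(a)),np.cos(np.radians(a))]); print(a,int((abs(q@n)<.003).sum()),end="; ")
p2,_=cams.camera("top")
for t,zz in [("key_c",.055),("rest",.0),("stamp_green_c",.05),("stamp_blue_c",.05)]: spot(t,"top",zz,1)
```

```text
t 44.27 tcp [ 0.6286 -0.0636  0.2716] x [-0.917 -0.4    0.002] y [-0.4    0.917  0.001] z [-0.003 -0.    -1.   ] q [ 0.207  0.266 -0.018 -0.    -1.29  -1.367] w 1.0 gf 0.0 F [-0.2 -0.6  0.7]
nut_grip 0.98 [185.8, 321.2] [0.627, -0.0644, 0.142]
nut_white 0.85 [209.9, 298.7] [0.6491, -0.0756, 0.164]
post_slot None
stamp_green_c 0.76 [242.5, 449.8] [0.6513, 0.1214, 0.05]
stamp_blue_c 0.79 [264.5, 484.8] [0.6601, 0.1776, 0.05]
swing_knob 0.7 [266.6, 457.4] [0.6505, 0.0922, 0.137]
top ring 1624 bbox mid [ 0.63075226 -0.06407181  0.16273947] 0.16502043530859795
0 0; 6 50; 12 154; 18 254; 24 285; 30 312; 36 265; 42 202; 48 176; 54 167; 60 156; 66 211; 72 280; 78 336; 84 336; 90 342; 96 273; 102 199; 108 161; 114 167; 120 176; 126 229; 132 281; 138 300; 144 261; 150 239; 156 150; 162 51; 168 0; 174 0; key_c 0.6 [259.5, 222.2] [0.432, 0.3185, 0.055]
rest 0.59 [256.8, 229.4] [0.4429, 0.3089, 0.0]
stamp_green_c 0.56 [182.0, 277.3] [0.6596, 0.1149, 0.05]
stamp_blue_c None
```

play_rows(
  plan=[0.017, 0.3545, 0, 0, 0, 0.017, 0.3545, 0, 0, 0, 0.017, 0.3545, 0, 0, 0, 0.017, 0.3545, 0, 0, 0, 0.017, 0.3545, 0, 0, 0, 0.017, 0.3545, 0, 0, 0, 0.017, 0.3545, 0, 0, 0, 0.017, 0.3545, 0, 0, 0, 0, 0, 0, 0.049, 0, 0, 0, 0, 0.049, 0],
)

```text
time: 46.08
ee_pos: [0.4399, 0.3191, 0.2731]
tcp_rot: [0.0, -0.05, 0.999, 0.0]
force: [0.5, -0.3, -0.2]
gripper_width: 0.998
grasp_force: 0.0
```

play_rows(
  plan=[0, 0, 0, 0, 0, 0, 0, 0, 0, 0, 0, 0, 0, 0, 0],
)

```text
time: 46.45
ee_pos: [0.4406, 0.318, 0.2731]
tcp_rot: [0.0, -0.052, 0.999, 0.0]
force: [0.2, -0.7, 0.1]
gripper_width: 1.004
grasp_force: 0.0
```

```bash
cat >> h.py <<'E'
def cloud(cam,d,box):
    C=cams.calibration(cam); K=C["intrinsics"]; T=C["cam_to_world"]
    r,c=np.mgrid[box[0]:box[1],box[2]:box[3]]; D=d[box[0]:box[1],box[2]:box[3]]
    dd=(np.linalg.inv(K)@np.c_[c.ravel(),r.ravel(),np.ones(c.size)].T).T*[1,-1,-1]@T[:3,:3].T
    return (T[:3,3]+dd*D.ravel()[:,None])[D.ravel()>0]
E
python3 - <<'E'
from h import *
p,d=cams.camera("wrist"); cv2.imwrite("pics/w14.png",p); np.save("w14.npy",d)
st()
k=spot("key_c","wrist",.055); spot("rest","wrist",0)
P=cloud("wrist",d,(0,230,100,540)); near=np.hypot(P[:,0]-.437,P[:,1]-.317)<.07
def rep(n,lo,hi):
    Q=P[near&(P[:,2]>lo)&(P[:,2]<hi)][:,:2]
    if len(Q)<10: print(n,len(Q)); return
    m=Q.mean(0); u,s,v=np.linalg.svd(Q-m); t=(Q-m)@v.T; print(n,len(Q),"mean",np.round(m,4),"mid",np.round(m+((t.max(0)+t.min(0))/2)@v,4),"ang",np.degrees(np.arctan2(v[0,1],v[0,0]))%180,"ext",np.round(np.ptp(t,axis=0),4))
rep("tab top",.066,.08); rep("bar top",.0325,.0375); rep("rest top",.027,.032)
c=(0,0,0)
m=models.masks_of("key_c","wrist"); print([(x["bbox"],round(x["confidence"],2)) for x in m[:2]])
E
```

```text
t 46.5 tcp [0.4406 0.318  0.2731] x [-0.995 -0.104 -0.   ] y [-0.104  0.995  0.   ] z [ 0.  0. -1.] q [ 0.986  0.114 -0.206  0.    -1.252 -2.452] w 0.995 gf 0.0 F [-0.7  1.2  0.6]
key_c 0.75 [166.9, 319.5] [0.4388, 0.3156, 0.055]
rest 0.85 [158.2, 320.7] [0.4376, 0.3168, 0.0]
tab top 349 mean [0.4384 0.3163] mid [0.4388 0.3162] ang 6.078635518571701 ext [0.036  0.0113]
bar top 171 mean [0.4334 0.3157] mid [0.4394 0.3165] ang 7.346187295477847 ext [0.0892 0.0059]
rest top 2208 mean [0.4376 0.3162] mid [0.4344 0.3156] ang 6.472405439634487 ext [0.0806 0.0599]
[([315.8, 126.9, 326.8, 196.6], 0.97)]
```

View pics/w14.png

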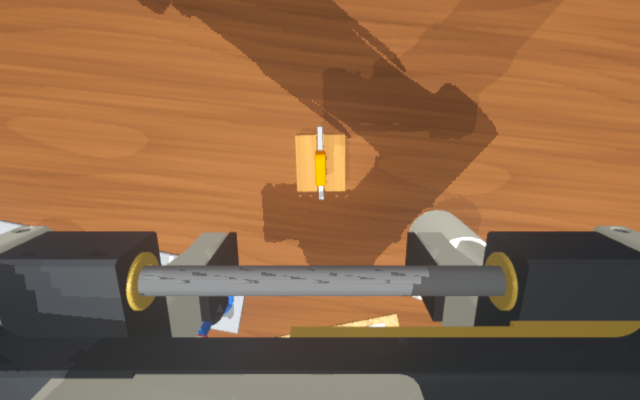

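The key stands in its rest at (163,321), lined up with the fingers; depth puts the tab's middle at (0.439, 0.316), angle 6.3°.

play_rows(
  plan=[0.012, -0.011, 0.3, -0.002, 0.5, 0, 0, 0.33, 0, 0.5, 0, 0, 0.33, 0, 0.5, 0, 0, 0.33, 0, 0.5, 0, 0, 0.285, 0, 0.5, 0, 0, 0, 0, 0.5, 0, 0, 0, 0, 1, 0, 0, 0, 0, 1, 0, 0, 0, 0, 1, 0, 0, 0, 0, 1],
  grip_force=30,
)

```text
time: 47.9
ee_pos: [0.4391, 0.3167, 0.0378]
tcp_rot: [0.0, -0.055, 0.998, 0.001]
force: [-2.2, -0.3, 6.0]
gripper_width: 0.139
grasp_force: 30.0
```

play_rows(
  plan=[0, 0, 0, 0, 1, 0, 0, 0, 0, 1, 0, 0, -0.1, 0, 1, 0, 0, -0.3, 0, 1, 0, 0, -0.4, 0, 1, 0, 0, -0.4, 0, 1, 0, 0, -0.3, 0, 1, 0, 0, -0.1, 0, 1, 0, 0, 0, 0, 1, 0, 0, 0, 0, 1],
)

```text
time: 49.15
ee_pos: [0.4381, 0.3157, 0.2751]
tcp_rot: [-0.001, -0.055, 0.998, -0.001]
force: [-0.1, -0.2, -1.1]
gripper_width: 0.134
grasp_force: 30.0
```

Run:
```python
from h import *
p,d=cams.camera("wrist"); s,Rm=st()
k=spot("key_c","wrist",s["ee_pos"][2]+.019)
m=models.masks_of("key_c","wrist"); print([(x["bbox"],round(x["confidence"],2)) for x in m[:2]])
P=cloud("wrist",d,(60,330,200,440)); q=(P-s["ee_pos"])@Rm  # tool frame
k=(abs(q[:,0])<.06)&(abs(q[:,1])<.006)&(q[:,2]>-.06)&(q[:,2]<.03); print(k.sum())
for lo,hi in [(-.045,-.03),(-.03,-.01),(-.01,.01),(.0,.01)]:
    z=q[k&(q[:,2]>lo)&(q[:,2]<hi)]; 
    if len(z): print(lo,hi,len(z),np.round(z.min(0),4),np.round(z.max(0),4),np.round(np.median(z,0),4))
```

```text
t 49.2 tcp [0.4382 0.3157 0.275 ] x [-0.994 -0.109  0.002] y [-0.109  0.994 -0.002] z [-0.002 -0.002 -1.   ] q [ 9.870e-01  1.090e-01 -2.060e-01 -1.000e-03 -1.259e+00 -2.448e+00] w 0.135 gf 29.996757209300995 F [-0.3  0.4 -1.1]
key_c 0.8 [266.2, 322.7] [0.4379, 0.3163, 0.294]
[([308.5, 156.6, 337.8, 321.4], 0.66)]
2647
-0.045 -0.03 1309 [-0.0184 -0.006  -0.0421] [ 0.0179  0.006  -0.03  ] [-0.0057 -0.0001 -0.0342]
-0.03 -0.01 448 [ 0.0154 -0.006  -0.03  ] [ 0.0181  0.006  -0.01  ] [ 0.0173  0.0001 -0.0207]
-0.01 0.01 836 [ 0.0155 -0.006  -0.0099] [0.0449 0.006  0.0099] [ 0.0274 -0.0002  0.0034]
0.0 0.01 679 [ 0.0156 -0.0058  0.    ] [0.0449 0.006  0.0099] [ 0.0309 -0.0002  0.0036]
```

play_rows(
  plan=[0, 0, 0, 0.035, 1, 0, 0, 0, 0.035, 1, -0.1943, -0.297, 0, 0, 1, -0.1943, -0.297, 0, 0, 1, -0.1943, -0.297, 0, 0, 1, -0.1943, -0.297, 0, 0, 1, -0.1943, -0.297, 0, 0, 1, -0.1943, -0.297, 0, 0, 1, -0.1943, -0.297, 0, 0, 1, -0.1943, -0.297, 0, 0, 1],
)

```text
time: 50.55
ee_pos: [0.6318, -0.0652, 0.2757]
tcp_rot: [-0.001, 0.055, 0.998, -0.0]
force: [1.4, 1.3, -0.5]
gripper_width: 0.135
grasp_force: 30.0
```

play_rows(
  plan=[0, 0, 0.25, 0, 1, 0, 0, 0.1, 0, 1, 0, 0, 0, 0, 1, 0, 0, 0, 0, 1, 0, 0, 0, 0, 1],
)

```text
time: 51.18
ee_pos: [0.632, -0.0629, 0.2259]
tcp_rot: [0.001, 0.055, 0.999, 0.0]
force: [0.0, -0.0, -1.1]
gripper_width: 0.135
grasp_force: 30.0
```

Run:
```python
from h import *
p,d=cams.camera("wrist"); cv2.imwrite("pics/w15.png",p); np.save("w15.npy",d); s,Rm=st()
print("yaw",np.degrees(np.arctan2(Rm[1,0],Rm[0,0])))
P=cloud("wrist",d,(40,330,200,440)); q=(P-s["ee_pos"])@Rm
b=q[(abs(q[:,1])<.008)&(q[:,2]>.0)&(q[:,2]<.012)&(q[:,0]>.02)]; print("bar",len(b),np.round(b.min(0),4),np.round(b.max(0),4),np.round(np.polyfit(b[:,0],b[:,1],1),4))
Z=P[:,2]; k=(Z>.160)&(Z<.169)&(np.hypot(P[:,0]-.6308,P[:,1]+.0641)<.033)
Q=P[k]; q=q[k]; print("top pts",k.sum(),"bbox mid",(Q.max(0)+Q.min(0))/2)
h,e=np.histogram(q[:,1],bins=np.arange(-.03,.0301,.001)); print(dict(zip(np.round(e[:-1]*1e3).astype(int).tolist(),h.tolist())))
# slot edges in tool frame: for x slices
for lo in np.arange(-.03,.03,.01):
    z=q[(q[:,0]>lo)&(q[:,0]<lo+.01)]
    if len(z)>5:
        a=z[z[:,1]>0,1]; c=z[z[:,1]<0,1]; print(round(lo,3),len(z),np.round([c.max() if len(c) else 0,a.min() if len(a) else 0],4))
spot("stamp_green_c","wrist",.05)
```

```text
t 51.23 tcp [ 0.6319 -0.063   0.2256] x [-0.994  0.109 -0.002] y [0.109 0.994 0.   ] z [ 0.002  0.    -1.   ] q [ 0.208  0.293 -0.085  0.    -1.191 -1.888] w 0.135 gf 29.996807277202606 F [ 0.  -0.7  0.5]
yaw 173.73501171660408
bar 597 [ 0.02   -0.003   0.0023] [0.045  0.0027 0.012 ] [-0.0021 -0.0001]
top pts 1680 bbox mid [ 0.6261993  -0.06407935  0.16297045]
{-30: 0, -29: 2, -28: 27, -27: 20, -26: 23, -25: 27, -24: 18, -23: 30, -22: 18, -21: 20, -20: 13, -19: 25, -18: 23, -17: 27, -16: 17, -15: 35, -14: 73, -13: 83, -12: 78, -11: 94, -10: 60, -9: 82, -8: 40, -7: 28, -6: 0, -5: 0, -4: 0, -3: 0, -2: 0, -1: 0, 0: 0, 1: 0, 2: 0, 3: 0, 4: 34, 5: 70, 6: 41, 7: 82, 8: 61, 9: 82, 10: 81, 11: 63, 12: 17, 13: 34, 14: 19, 15: 21, 16: 18, 17: 19, 18: 15, 19: 31, 20: 16, 21: 25, 22: 23, 23: 23, 24: 26, 25: 16, 26: 0, 27: 0, 28: 0, 29: 0}
-0.02 110 [-0.009   0.0088]
-0.01 326 [-0.0068  0.0044]
0.0 637 [-0.0067  0.0044]
0.01 294 [-0.0067  0.0043]
0.02 313 [-0.0066  0.0043]
stamp_green_c 0.63 [144.6, 481.4] [0.6167, 0.1005, 0.05]
```

play_rows(
  plan=[0.007, -0.008, 0, 0, 1, 0, 0, 0.1, 0, 1, 0, 0, 0.1, 0, 1, 0, 0, 0.05, 0, 1, 0, 0, 0.03, 0, 1, 0, 0, 0.03, 0, 1, 0, 0, 0, 0, 1],
)

```text
time: 52.15
ee_pos: [0.6301, -0.0646, 0.1776]
tcp_rot: [-0.0, 0.055, 0.998, -0.0]
force: [1.2, -0.6, -0.9]
gripper_width: 0.138
grasp_force: 30.0
```

play_rows(
  plan=[0, 0, 0.02, 0, 1, 0, 0, 0.02, 0, 1, 0, 0, 0.01, 0, 1, 0, 0, 0, 0, 1, 0, 0, 0, 0, 1],
)

```text
time: 52.78
ee_pos: [0.6304, -0.0646, 0.1718]
tcp_rot: [0.001, 0.055, 0.998, -0.0]
force: [-3.7, 2.1, 7.4]
gripper_width: 0.134
grasp_force: 30.0
```

play_rows(
  plan=[0, 0, 0, 0, 0.6, 0, 0, 0, 0, 0.6, 0, 0, 0, 0, 0.6, 0, 0, 0, 0, 0.6, 0, 0, -0.2, 0, 0.6, 0, 0, -0.3, 0, 0.6, 0, 0, -0.3, 0, 0.6, 0, 0, 0, 0, 0.6, 0, 0, 0, 0, 0.6],
)

```text
time: 53.9
ee_pos: [0.63, -0.0645, 0.29]
tcp_rot: [-0.0, 0.055, 0.998, 0.0]
force: [-0.3, 0.4, -0.7]
gripper_width: 0.399
grasp_force: 0.0
```

Run:
```python
from h import *
p,d=cams.camera("wrist"); cv2.imwrite("pics/w16.png",p); np.save("w16.npy",d); s,Rm=st()
P=cloud("wrist",d,(20,330,180,460)); r=np.hypot(P[:,0]-.6305,P[:,1]+.0643)
a=np.radians(-6.3); ux=np.array([np.cos(a),np.sin(a)]); uy=np.array([-ux[1],ux[0]])
q=np.c_[(P[:,:2]-[.6305,-.0643])@ux,(P[:,:2]-[.6305,-.0643])@uy,P[:,2]]
t=q[(q[:,2]>.195)&(r<.05)]; print("tab top",len(t),np.round(t.min(0),4),np.round(t.max(0),4),np.median(t[:,2]))
b=q[(abs(q[:,1])<.0035)&(abs(q[:,0])>.022)&(r<.055)&(q[:,2]>.14)]; print("bar",len(b),np.round(b.min(0),4),np.round(b.max(0),4),np.median(b[:,2]), [np.round(np.median(b[(b[:,0]*g)>0,2]),4) if ((b[:,0]*g)>0).any() else None for g in (1,-1)])
for t,z in [("key_c",.189),("nut_white",.164),("stamp_green_c",.05),("stamp_blue_c",.05),("swing_knob",.137)]: spot(t,"wrist",z)
cams.camera("top")
for t,z in [("key_c",.189),("stamp_green_c",.05),("stamp_blue_c",.05),("stamp_red_c",.05)]: spot(t,"top",z)
```

```text
t 53.95 tcp [ 0.6297 -0.0645  0.2893] x [-0.994  0.11   0.001] y [0.11  0.994 0.   ] z [-0.001  0.    -1.   ] q [ 0.205  0.259  0.013 -0.    -1.326 -1.886] w 0.4 gf 0.0 F [-0.4 -0.3 -0.5]
tab top 21978 [-0.0405 -0.0351  0.195 ] [0.0174 0.0329 0.3835] 0.37265072500642643
bar 1257 [-0.0455 -0.0035  0.1435] [0.044  0.0035 0.3835] 0.3717040549209121 [np.float64(0.1671), np.float64(0.3718)]
key_c 0.88 [195.6, 322.6] [0.6286, -0.0637, 0.189]
nut_white 0.77 [209.3, 308.6] [0.647, -0.0783, 0.164]
stamp_green_c 0.89 [165.2, 472.8] [0.6494, 0.1187, 0.05]
stamp_blue_c 0.66 [167.9, 521.9] [0.6595, 0.1785, 0.05]
swing_knob 0.59 [156.2, 328.2] [0.6058, -0.0557, 0.137]
key_c 0.49 [168.9, 332.6] [0.6334, -0.0661, 0.189]
stamp_green_c 0.43 [184.9, 276.5] [0.6501, 0.1188, 0.05]
stamp_blue_c None
stamp_red_c 0.5 [173.8, 332.8] [0.6593, -0.0729, 0.05]
```

play_rows(
  plan=[0.083, 0.301, 0, 0, 0.6, 0.083, 0.301, 0, 0, 0.6, 0.083, 0.301, 0, 0, 0.6, 0.083, 0.301, 0, 0, 0.6, 0, 0, 0, 0, 0.6, 0, 0, 0, 0, 0.6, 0, 0, 0, 0, 0.6],
)

```text
time: 55.32
ee_pos: [0.6007, 0.1195, 0.2903]
tcp_rot: [0.0, 0.056, 0.998, -0.0]
force: [0.1, -0.3, 1.2]
gripper_width: 0.399
grasp_force: 0.0
```

Run:
```python
from h import *
d=np.load("w16.npy")
p,d=cams.camera("wrist"); cv2.imwrite("pics/w17.png",p); np.save("w17.npy",d); s,Rm=st()
P=cloud("wrist",d,(0,400,0,640))
a=np.radians(-6.6); ux=np.array([np.cos(a),np.sin(a)]); uy=np.array([-ux[1],ux[0]]); o=np.array([.6300,-.0640])
q=np.c_[(P[:,:2]-o)@ux,(P[:,:2]-o)@uy,P[:,2]]
from scipy.optimize import least_squares
def circ(E,r): 
    f=least_squares(lambda c:np.hypot(E[:,0]-c[0],E[:,1]-c[1])-r,E.mean(0),loss="soft_l1",f_scale=.001); return np.round(f.x,4),round(np.sqrt(np.mean(f.fun**2)),4)
for n,y in [("red",.115),("green",.18),("blue",.245)]:
    b=q[(abs(q[:,0])<.045)&(abs(q[:,1]-y)<.032)]
    k=b[(b[:,2]>.058)&(b[:,2]<.086)]; f=b[(b[:,2]>.014)&(b[:,2]<.036)]; t=b[(b[:,2]>.087)&(b[:,2]<.093)]
    print(n,"knob side",len(k),circ(k[:,:2],.018) if len(k)>15 else "","foot side",len(f),circ(f[:,:2],.026) if len(f)>15 else "","top z",len(t))
arm=q[(q[:,2]>.109)&(q[:,2]<.115)&(q[:,1]>.18)&(q[:,1]<.28)]; print("arm",len(arm),np.round(arm.min(0),4),np.round(arm.max(0),4))
d=P; t=q[(q[:,2]>.195)&(q[:,2]<.22)&(abs(q[:,1])<.04)&(abs(q[:,0])<.05)]; print("tab",len(t),np.round(t.min(0),4) if len(t) else "",np.round(t.max(0),4) if len(t) else "")
bt=q[(q[:,2]>.155)&(q[:,2]<.18)&(abs(q[:,1])<.006)&(abs(q[:,0])>.032)&(abs(q[:,0])<.06)]; print("bar",len(bt),np.round(bt.min(0),4) if len(bt) else "",np.round(bt.max(0),4) if len(bt) else "")
for t,z in [("stamp_green_front",.026),("stamp_blue_front",.026),("stamp_green_c",.05),("stamp_blue_c",.05),("pad_green_mark",.01),("pad_blue_mark",.01)]: spot(t,"wrist",z)
```

```text
t 55.38 tcp [0.6007 0.1194 0.2903] x [-0.994  0.111 -0.   ] y [ 0.111  0.994 -0.   ] z [ 0. -0. -1.] q [ 0.515  0.223 -0.032  0.    -1.315 -2.197] w 0.399 gf 0.0 F [-0.5  0.4  0.2]
red knob side 0  foot side 0  top z 0
green knob side 148 (array([-0.0012,  0.1821]), np.float64(0.0002)) foot side 131 (array([-0.0015,  0.1822]), np.float64(0.0005)) top z 178
blue knob side 157 (array([-0.0012,  0.2441]), np.float64(0.0002)) foot side 144 (array([-0.0015,  0.2443]), np.float64(0.0005)) top z 138
arm 1759 [-0.0151  0.1805  0.109 ] [0.0099 0.27   0.1141]
tab 458 [-0.0179 -0.0072  0.1951] [0.0038 0.0064 0.2071]
bar 213 [-0.0447 -0.0039  0.1551] [-0.0321  0.003   0.169 ]
stamp_green_front 0.77 [177.5, 323.5] [0.6219, 0.1197, 0.026]
stamp_blue_front 0.72 [177.8, 370.5] [0.6291, 0.1809, 0.026]
stamp_green_c 0.8 [202.8, 328.1] [0.6496, 0.1225, 0.05]
stamp_blue_c 0.76 [203.5, 373.2] [0.6568, 0.1792, 0.05]
pad_green_mark 0.63 [178.9, 323.4] [0.6273, 0.1195, 0.01]
pad_blue_mark None
```

```bash
python3 -c "
from bench import workorder
print(workorder.hand_in())"
```

```text
the job is handed in; nothing more can be done
None
```

The job is handed in: the blue and green stamps stand on their pads (red was absent) within about 2 mm and a few degrees, the arm is back over the row, the nut is tight and lined up, and the key lies fully down in its slots.

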